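# Load the UV steriliser with filter-holder caps

## Task

Turn both quarter-turn fasteners of the UV chamber's top panel to fully unlocked and swing the panel up past upright onto its stop. Then stack all the hat-shaped steel caps that lie on the bench in one straight column on the round mat between the four guide rods in the chamber, alternately crown up and crown down, so that flat face meets flat face and crown meets crown. Swing the panel fully shut again and turn both fasteners back to fully locked, leaving the other things on the bench where they are.

Things in the scene. Friction and masses are not known exactly. Their poses are not given: they have to be found in the camera images.
- chamber: fixed UV sterilising chamber: an open-topped grey box, outside 250 mm along its own x, 190 mm along its own y, rim 110 mm high, walls 10 mm thick, so inside 230 x 170 mm. Its origin is the centre of its underside on the table; its own axes are level. A flat access panel closes the top; the panel's hinge line runs along the chamber's own x at own y = +95 mm, height 110 mm; its free edge and bar handle are on the own -y side, its two fasteners near the free edge
- mat_top (a point): centre of the upper face of the round black rubber mat (90 mm across) fixed on the middle of the chamber's floor, 12 mm above the table; 98 mm of free height from here to the closed panel. Four upright steel guide rods (8 mm thick, round tips 88 mm over the table) stand round it at own x = +-26.9 mm, own y = +-26.9 mm, leaving a free circle 68 mm across for the column; each of the four sides is open 46 mm wide between two rods, for fingers
- panel (a joint): angle of the access panel (250 x 190 mm, 8 mm thick, aluminium): 0 = closed flat on the rim, grows as its free (-y) edge swings up and over towards +y, 1.57 = upright, stops at 1.66. A stiff hinge: it stays where it is left; moving it takes about 3 to 6 N at the bar. While a fastener is turned less than about 1.15 rad, its steel tongue under the panel catches under a keeper of the front wall and the panel can be neither opened nor fully closed
- panel_bar (a point): middle of the panel's bar handle: a round steel bar 10 mm thick, 110 mm long, parallel to the hinge line, 38 mm out beyond the panel's free edge in the panel's mid-plane (4 mm above the hinge line when closed), held by two arms at its ends; 228 mm from the hinge line, so closed it stands 114 mm over the table and 38 mm clear of the front wall. The bar turns with the panel and can be pinched from above at every panel angle
- cam_near (a joint): turn of the quarter-turn cam fastener nearer the robot (chamber's own x = -70 mm): 0 = fully locked, its wing pointing at the free edge (along the chamber's own y); 1.571 = fully unlocked, wing along the free edge (own x). It grows counter-clockwise seen from above the closed panel, has end stops at both values and stays where it is left (0.06 N m friction)
- cam_near_grip (a point): middle of the near fastener's wing, on its turning axis: a black wing 44 mm long, 12 mm wide, 20 mm tall, whose foot is 4 mm and whose top is 24 mm above the panel's upper face (142 mm over the table when closed); this point is 14 mm above the panel's upper face. On the axis 35 mm in from the panel's free edge
- cam_far (a joint): the same for the second, identical fastener, farther from the robot (own x = +70 mm)
- cam_far_grip (a point): middle of the far fastener's wing, as for the near one
- cap_a_mid (a point): steel filter-holder cap shaped like a hat: round brim 60 mm across and 8 mm thick with a flat face, crown 36 mm across, 22 mm high in all, 0.15 kg. This point is its centre, half-way up (11 mm from either face). Starts crown up: its own z axis points from the flat face to the crown. May be absent (None from the start to the end)
- cap_b_mid (a point): steel filter-holder cap shaped like a hat: round brim 60 mm across and 8 mm thick with a flat face, crown 36 mm across, 22 mm high in all, 0.15 kg. This point is its centre, half-way up (11 mm from either face). Starts crown up: its own z axis points from the flat face to the crown. May be absent (None from the start to the end)
- cap_c_mid (a point): steel filter-holder cap shaped like a hat: round brim 60 mm across and 8 mm thick with a flat face, crown 36 mm across, 22 mm high in all, 0.15 kg. This point is its centre, half-way up (11 mm from either face). Starts crown down, flat face up: its own z axis points from the crown to the flat face. May be absent (None from the start to the end)
- cap_d_mid (a point): steel filter-holder cap shaped like a hat: round brim 60 mm across and 8 mm thick with a flat face, crown 36 mm across, 22 mm high in all, 0.15 kg. This point is its centre, half-way up (11 mm from either face). Starts crown down, flat face up: its own z axis points from the crown to the flat face. May be absent (None from the start to the end)
- tally_mid (a point): bystander, to be left alone: hand tally counter, a small steel block 22 x 45 x 18 mm, standing between the caps; the point is its centre
- bottle_1_mid (a point): bystander, to be left alone: clear sample bottle, 52 mm across, 105 mm tall; the point is its centre
- bottle_2_mid (a point): bystander, to be left alone: clear sample bottle, 52 mm across, 105 mm tall; the point is its centre
- pen_mid (a point): bystander, to be left alone: marker pen, 120 x 12 x 12 mm, lying; the point is its centre
- timer_mid (a point): bystander, to be left alone: white bench timer, 60 x 60 x 20 mm; the point is its centre
Things that resemble listed ones, but are neither listed nor needed, are in the scene too. Leave any black, brown or pink look-alike of the part that bears cap_d_mid alone.

How it is judged:
By the outcome, as a careful person would: the job done as asked, in the order asked, and still so for the second after the job is handed in, with the robot touching nothing.
Of cap_a, cap_b only 1 to 2 are there at a start; the rules pass over those that are not, and their reading is None.
Of cap_c, cap_d only 1 to 2 are there at a start; the rules pass over those that are not, and their reading is None.
At some moment in a run one of cap_a, cap_b, cap_c, cap_d may be knocked a few centimetres aside while the robot is not near it.
It also fails if it takes over 210 s, if anything falls off the work surface, if the arm or the gripper's body presses on something with over 40 N, if the wrist force passes 120 N, or if a joint passes its speed limit or range.

## Robot

A 6-joint arm with a two-finger parallel gripper is mounted at the origin on the work surface. World frame = base frame: x ahead of the robot, y to its left, z up, the work surface at z = 0. Lengths are in m, angles in degrees, forces in N, time in s.
With the tool pointing down it reaches from about 0.25 to 0.725 m from the base axis. Payload 9.7 kg.
Tool frame: the origin (TCP) lies at the very end of the fingers, on their centre line; the grasp point (between the pads) lies grasp_offset behind it (grasp_offset is the distance from the TCP to the grasp point, in m); z points along the fingers, y is the line along which they close (so a half turn about z gives the same grasp; the last joint's range is limited). The gripper opens to 85 mm and grips with 20 to 120 N. Pads are 22 mm wide; open, the fingers measure 114 mm over their backs; the gripper's body (76 mm by 85 mm) begins 54 mm behind the grasp point. The pads swing forward as they close: fully open they stand 13 mm farther back than shut.
Start: joints at [75.802, 4.979, 10.078, 95.1, 0, 90], TCP at [0.135, 0.533, 0.231] pointing down, gripper open.
Joint ranges: [-179.16, 179.16], [-48.56, 103.87], [-65.8, 70.77], [-126.05, 130.52], [-82.76, 87.17], [-180, 180]. Speed limits (degrees/s): [127.2, 127.2, 147.25, 180, 180, 180].

## Interface

Orientations are given as [roll, pitch, yaw] about the fixed x, y, z axes, in that order (R = Rz(yaw) Ry(pitch) Rx(roll)).
In Python, from workcell import get_obs, camera, calibration, job_done, recognise, cut_out, mark_of, grasp_offset gives the robot as it stands.
- The arm moves only by the tool servo_tool, never from a script. Its argument "moves" is a list of rows, each a list of 3 entries, a list of its own where there are three numbers: the turn, a rotation vector about the tool's x, y, z in degrees, then the shift along the tool's x, y, z in m, then the opening in per cent of the stroke, from 0 (shut) to 100 (fully open). In form: [[[ax, ay, az], [x, y, z], claw], ...]. A call has 1 to 12 rows; each row shifts and turns the commanded pose from where the row before left it, along the tool's axes as they then stand; what a row does not reach is not made up. A row lasts 1/10 s, in which the tool goes at most 50 mm and 8.59 degrees, less where a joint would pass 70% of its speed; a pose out of reach is approached as far as the arm can. A call is refused whole if a number of a shift passes 0.05 or a number of a turn 8.59, either way. A call with a gripper value outside its range is refused whole. The fingers move at their own pace and stop on an object; "force" is the grip in N (left out, the last holds). Time passes only in rows, so rows that do not move let the fingers close. It gives the time, the measured TCP pose, the force, the opening and the grip force at its end, in the units of the state.
- get_obs(): the state, without advancing time (a new reading comes with each control period).
- camera(name): name is "side" or "top" or "wrist"; returns (picture, depth): 420x560x3 uint8, red, green, blue; 420x560 float32, m along the optical axis (not along the pixel's ray), 0 where there is no reading.
- calibration(name): a dict with "camera_matrix" (3x3 intrinsics, pixels), "R" (3x3) and "t" (3): a world point X has camera coordinates R X + t. Camera axes: x right, y down, z forward; pixel columns grow to the right and rows downward; lengths in m; the calibration is good to about 2 mm. A picture is of the moment at which its call begins: read the wrist's pose just before it. calibration takes no time and is no camera call; for the wrist camera it gives the pose at the moment of the call.
- job_done(): hands the job in; it is judged then, once.
Trained networks look in the newest picture that a camera, given by its name, has taken for a name from the list of things; names that differ only in an ending like _2 or _b are one class to them, and where a whole thing is asked for, a point or a joint stands for the part that bears it (a point fixed in the world has none). Each returns a list of dicts, best first, with "score" (0 to 1); they miss things now and then, are a little off and sometimes report something else, mostly with a low value. They report only what shows in the picture. A call takes as long as a camera call. They do not tell look-alikes from the thing itself.
- recognise(name, camera): "xyz" ([x, y, z] in m, in the coordinates of the camera as it stood for that picture, good to about 4 mm: the middle of the surface that is visible of it).
- cut_out(name, camera): "mask" (420x560 bool, what is visible of it).
- mark_of(name, camera): "xyz" ([x, y, z] in m, in the coordinates of the camera as it stood for that picture, good to about 4 mm: a listed point, or the origin of a listed thing).
The state is a dict: "time": time; "q": joint angles; "qd": joint speeds; "joint_efforts": joint torques, N m; "ee_pos": TCP position; "tcp_rot": TCP orientation; "wrist_force": force on the tool from outside, world axes, zero at the start; "torque": the same for the moment, N m; "opening": finger opening in m; "grasp_force": force on a finger pad.
Only numpy, scipy, OpenCV 4.12 (cv2) and the standard library are available. Lean on these libraries where they do the work, as an engineer would, in place of code of your own. Each camera call takes 0.05 s, during which the arm holds its last target. There are 200 camera calls.

## Working session

There is one attempt and no reset: what is moved stays moved. The work goes in short steps, Python scripts to look and compute and a tool call to move; the robot and the scene stay as the last step left them, time stands still between calls to the robot, and variables do not carry over. Pictures are saved under pics/ and viewed, at most 16 in all, crops included, and the job is handed in when it is done.

Besides the shell and the picture viewer there is one more tool, called after ">>>" as name(argument=value, ...) on one line, values as JSON. servo_tool: Moves the arm, as the interface text tells. Its arguments: {"type":"object","properties":{"moves":{"type":"array"},"force":{"type":"number"}},"required":["moves"]}

```bash
mkdir -p pics; ls; cat > h.py <<'E'
import numpy as np, cv2
from workcell import *
def snap(n,f=None):
    p,d=camera(n); c=calibration(n)
    if f: cv2.imwrite('pics/'+f,p[:,:,::-1])
    return p,d,{k:np.array(c[k]) for k in c}
def w(c,x): return c['R'].T@(np.array(x)-c['t'])
def unproj(c,d,m):
    v,u=np.nonzero(m&(d>0)); z=d[v,u]; K=c['camera_matrix']
    P=np.c_[(u-K[0,2])/K[0,0]*z,(v-K[1,2])/K[1,1]*z,z]
    return (P-c['t'])@c['R']
def px(c,X):
    p=c['camera_matrix']@(c['R']@np.array(X)+c['t']); return p[:2]/p[2]
E
python3 - <<'E'
from h import *
print(grasp_offset, get_obs())
for n in ['top','side']:
    p,d,c=snap(n,n+'1.png')
    print(n,'campos',w(c,[0,0,0]).round(3))
    for k in ['chamber','mat_top','panel_bar','cam_near_grip','cam_far_grip','cap_a_mid','cap_c_mid','tally_mid','bottle_1_mid','pen_mid','timer_mid']:
        for f in ([mark_of] if n=='side' else [mark_of]):
            for r in f(k,n): print(k,round(r['score'],2),w(c,r['xyz']).round(3),px(c,w(c,r['xyz'])).round())
E
```

```text
pics
0.0187 {'time': 0.0, 'q': array([ 7.58020516e+01,  5.01068326e+00,  1.00358571e+01,  9.50985372e+01,
       -2.25614383e-03,  8.99991528e+01]), 'qd': array([0.10651985, 0.0656134 , 0.11168238, 0.00658126, 0.08304799,
       0.03499688]), 'joint_efforts': array([ 1.41149361e-03, -5.20387387e+01,  4.64808011e+01,  1.60074164e-02,
        2.07743383e-04,  8.63203269e-06]), 'ee_pos': array([0.13485842, 0.53298979, 0.23059962]), 'tcp_rot': array([-1.79926637e+02,  2.25505716e-03,  1.65802902e+02]), 'wrist_force': array([0.29432179, 0.98830389, 0.02454099]), 'torque': array([-0.01522968,  0.02861008, -0.02884017]), 'grasp_force': 0.0, 'opening': 0.08526553822279107}
top campos [ 0.23  -0.032  1.406]
chamber 0.64 [ 0.568  0.123 -0.004] [220. 204.]
panel_bar 0.57 [ 0.575 -0.008  0.111] [267. 190.]
cam_near_grip 0.74 [0.499 0.064 0.13 ] [238. 218.]
cam_far_grip 0.64 [0.642 0.065 0.133] [238. 162.]
cap_a_mid 0.86 [ 0.607 -0.313  0.008] [379. 188.]
cap_c_mid 0.8 [ 0.437 -0.17   0.009] [329. 250.]
tally_mid 0.69 [ 0.532 -0.218  0.007] [345. 215.]
bottle_1_mid 0.62 [0.385 0.353 0.049] [128. 
[... 167 characters left out ...]
] [268. 188.]
chamber 0.23 [0.472 0.355 0.047] [197. 144.]
mat_top 0.63 [ 0.528 -0.221  0.013] [329. 274.]
mat_top 0.54 [0.641 0.062 0.134] [301. 155.]
panel_bar 0.96 [ 0.575 -0.01   0.114] [296. 187.]
cam_near_grip 0.6 [0.504 0.062 0.129] [258. 177.]
cam_near_grip 0.26 [ 0.526 -0.22   0.01 ] [328. 275.]
cam_far_grip 0.57 [0.641 0.062 0.136] [301. 155.]
cap_a_mid 0.81 [ 0.611 -0.312  0.011] [379. 284.]
cap_c_mid 0.81 [ 0.431 -0.175  0.01 ] [286. 280.]
cap_c_mid 0.36 [ 0.573 -0.011  0.111] [296. 188.]
tally_mid 0.47 [ 0.528 -0.223  0.011] [329. 275.]
bottle_1_mid 0.88 [0.392 0.352 0.055] [172. 152.]
pen_mid 0.69 [ 0.506 -0.445  0.004] [382. 350.]
timer_mid 0.83 [0.316 0.261 0.01 ] [165. 192.]
```

View pics/top1.png

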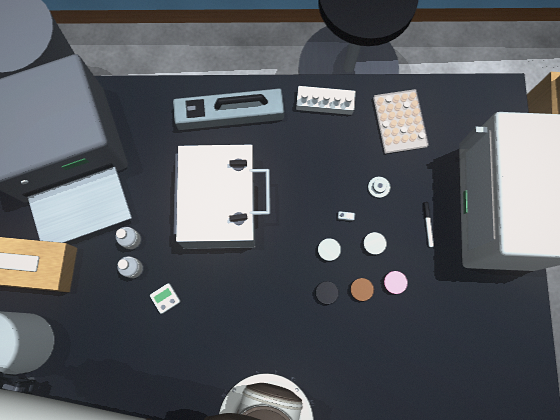

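View pics/side1.png

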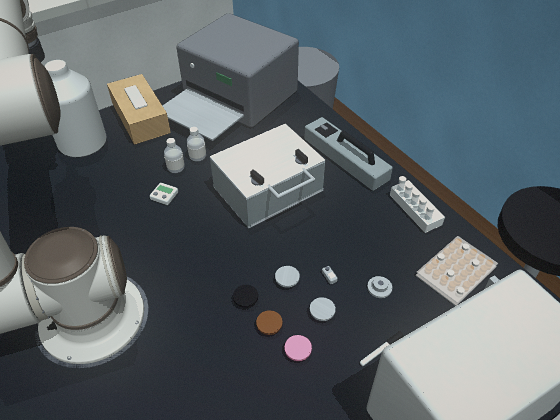

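The top picture shows the chamber at about (215,195) with its wings at (238,163) and (238,217) and its bar at (263,190). There is one crown-up cap at (379,187) and two white crown-down caps at (329,250) and (375,243). The black, brown and pink look-alikes lie at (327,293), (362,290) and (396,282). The side picture agrees. The column will therefore be down, up, down, with no flipping.

>>> servo_tool(moves=[[[0,0,8.29],[0,0,0],100],[[0,0,8.29],[0,0,0],100],[[0,0,8.29],[0,0,0],100],[[0,0,8.29],[0,0,0],100],[[0,0,8.29],[0,0,0],100],[[0,0,8.29],[0,0,0],100],[[0,0,8.29],[0,0,0],100],[[0,0,8.29],[0,0,0],100],[[0,0,8.29],[0,0,0],100],[[0,0,8.29],[0,0,0],100]])

```text
time: 2.2
ee_pos: [0.1349, 0.5332, 0.2313]
tcp_rot: [-180.0, -0.0, 82.6]
wrist_force: [-0.6, -0.2, 0.2]
opening: 0.0853
grasp_force: 0.0
```

>>> servo_tool(moves=[[[0,0,8.29],[0,0,0],100],[[0,0,8.29],[0,0,0],100],[[0,0,8.29],[0,0,0],100],[[0,0,8.29],[0,0,0],100],[[0,0,8.29],[0,0,0],100],[[0,0,8.29],[0,0,0],100],[[0,0,8.29],[0,0,0],100],[[0,0,8.29],[0,0,0],100],[[0,0,8.29],[0,0,0],100],[[0,0,8.29],[0,0,0],100]])

```text
time: 3.2
ee_pos: [0.4008, 0.3175, 0.2319]
tcp_rot: [-167.0, 8.6, 31.3]
wrist_force: [1.5, 1.0, -0.7]
opening: 0.0853
grasp_force: 0.0
```

>>> servo_tool(moves=[[[0,0,0],[0.03,0.03,-0.006],100],[[0,0,0],[0.03,0.03,-0.006],100],[[0,0,0],[0.03,0.03,-0.006],100],[[0,0,0],[0.03,0.03,-0.006],100],[[0,0,0],[0.03,0.03,-0.006],100],[[0,0,0],[0.03,0.03,-0.006],100],[[0,0,0],[0.03,0.03,-0.006],100],[[0,0,0],[0.03,0.03,-0.006],100],[[0,0,0],[0.03,0.03,-0.006],100],[[0,0,0],[0.03,0.03,-0.006],100],[[0,0,0],[0.03,0.03,-0.006],100],[[0,0,0],[0.03,0.03,-0.006],100]])

```text
time: 4.4
ee_pos: [0.7801, 0.1763, 0.1261]
tcp_rot: [-168.9, 2.8, 30.2]
wrist_force: [0.3, 0.6, 0.1]
opening: 0.0851
grasp_force: 0.0
```

>>> servo_tool(moves=[[[0,0,0],[0.03,0.03,0],100],[[0,0,0],[0.03,0.03,0],100],[[0,0,0],[0,0.03,0],100],[[0,0,0],[0,0,0],100],[[0,0,0],[0,0,0],100]])

```text
time: 4.9
ee_pos: [0.8255, 0.1245, 0.0865]
tcp_rot: [-170.0, -0.1, 29.6]
wrist_force: [0.5, 1.0, 0.0]
opening: 0.0854
grasp_force: 0.0
```

```bash
python3 - <<'E'
from h import *
o=get_obs(); print(o['time'],o['ee_pos'],o['tcp_rot'],o['q'])
p,d,c=snap('wrist','w1.png'); print(w(c,[0,0,0]),c['R'])
for k in ['panel_bar','cam_near_grip','cap_a_mid','cap_c_mid']:
    for r in mark_of(k,'wrist'): print(k,round(r['score'],2),w(c,r['xyz']).round(3),px(c,w(c,r['xyz'])).round())
for r in cut_out('cam_near','wrist'):
    P=unproj(c,d,r['mask']); P=P[P[:,2]>.13]
    print('wing',round(r['score'],2),len(P),cv2.minAreaRect((P[:,:2]*1000).astype(np.float32)),np.median(P[:,2]))
for r in cut_out('panel_bar','wrist'):
    P=unproj(c,d,r['mask']); print('bar',round(r['score'],2),len(P),cv2.minAreaRect((P[:,:2]*1000).astype(np.float32)),np.median(P[:,2]))
E
```

```text
4.9 [0.82548993 0.12451639 0.08648705] [-1.70001961e+02 -1.48115498e-01  2.95915444e+01] [  5.45682679  59.39239995  70.71012926 105.30615813   9.1766682
 155.53211396]
[0.90175919 0.13957324 0.22778197] [[ 4.87548451e-01 -8.55645054e-01 -1.73689522e-01]
 [-8.06280452e-01 -5.17562929e-01  2.86427036e-01]
 [-3.34975135e-01  3.95408840e-04 -9.42226885e-01]]
```

The wrist joint's sign was the opposite of what I assumed, and it ran to its limit. I'll look at where the arm is now.

```bash
python3 - <<'E'
from h import *
a=snap('top')[0]; b=snap('side')[0]
cv2.imwrite('pics/tb.png',cv2.resize(np.vstack([a[:330],b[20:320]]),None,fx=.95,fy=.95)[:,:,::-1])
E
```

```text
(no output)
```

View pics/tb.png

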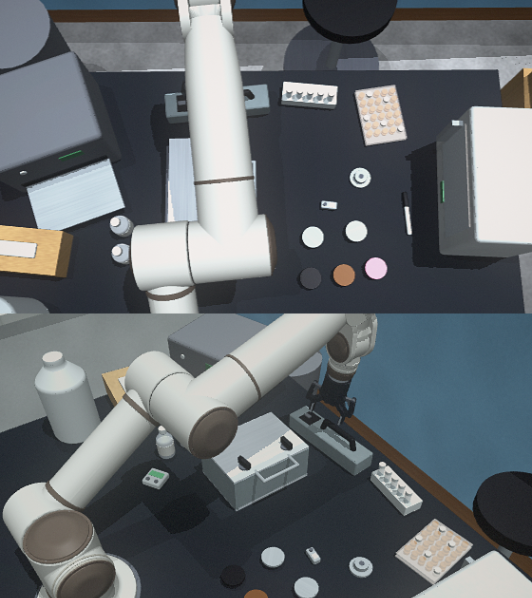

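```bash
cat >> h.py <<'E'
from scipy.spatial.transform import Rotation as Ro
def here():
    o=get_obs(); return o['ee_pos'],Ro.from_euler('xyz',o['tcp_rot'],degrees=True)
def tool(dw,R=None):   # world shift -> tool axes
    R=R or here()[1]; return R.inv().apply(dw).round(4)
def turn(yaw,R=None):  # rotvec deg to reach pointing down with yaw
    R=R or here()[1]; return np.degrees((R.inv()*Ro.from_euler('xyz',[180,0,yaw],degrees=True)).as_rotvec()).round(2)
E
python3 - <<'E'
from h import *
print(tool([0,0,.24]),tool([-.27,-.02,0]),turn(90),turn(29.59),turn(180))
E
```

```text
[ 0.0009 -0.0415 -0.2364] [-0.2444 -0.1148  0.0192] [ -8.91  -5.43 -60.13] [-9.96 -0.2   0.12] [  -3.18  -13.12 -149.79]
```

>>> servo_tool(moves=[[[0,0,0],[0,-0.007,-0.04],100],[[0,0,0],[-0.0244,-0.0156,-0.0217],100],[[0,0,0],[-0.0244,-0.0156,-0.0217],100],[[0,0,0],[-0.0244,-0.0156,-0.0217],100],[[0,0,0],[-0.0244,-0.0156,-0.0217],100],[[0,0,0],[-0.0244,-0.0156,-0.0217],100],[[0,0,0],[-0.0244,-0.0156,-0.0217],100],[[0,0,0],[-0.0244,-0.0156,-0.0217],100],[[0,0,0],[-0.0244,-0.0156,-0.0217],100],[[0,0,0],[-0.0244,-0.0156,-0.0217],100],[[0,0,0],[0,0,0],100]])

```text
time: 6.45
ee_pos: [0.5671, 0.1063, 0.3415]
tcp_rot: [-170.4, -1.2, 29.6]
wrist_force: [0.8, 0.2, 0.6]
opening: 0.0853
grasp_force: 0.0
```

```bash
python3 - <<'E'
from h import *
print(here()[0],get_obs()['tcp_rot'],get_obs()['q'],turn(90))
E
```

```text
[0.56712451 0.10629864 0.34152293] [-170.44526119   -1.19418188   29.5699428 ] [  6.07135784  16.14980393  35.15965273 111.75870588   9.23120519
 156.17964468] [ -8.02  -6.12 -60.18]
```

>>> servo_tool(moves=[[[-1,-0.77,-7.52],[0,0,0],100],[[-1,-0.77,-7.52],[0,0,0],100],[[-1,-0.77,-7.52],[0,0,0],100],[[-1,-0.77,-7.52],[0,0,0],100],[[-1,-0.77,-7.52],[0,0,0],100],[[-1,-0.77,-7.52],[0,0,0],100],[[-1,-0.77,-7.52],[0,0,0],100],[[-1,-0.77,-7.52],[0,0,0],100],[[0,0,0],[0,0,0],100],[[0,0,0],[0,0,0],100]])

```text
time: 7.45
ee_pos: [0.5694, 0.1064, 0.3356]
tcp_rot: [-179.5, 0.1, 89.8]
wrist_force: [0.0, 0.9, 0.6]
opening: 0.0855
grasp_force: 0.0
```

```bash
python3 - <<'E'
from h import *
o=get_obs(); print(o['time'],o['ee_pos'],o['tcp_rot'],o['q'])
p,d,c=snap('wrist','w2.png'); print(w(c,[0,0,0]))
for k in ['panel_bar','cam_near_grip']:
    for r in mark_of(k,'wrist'): print(k,round(r['score'],2),w(c,r['xyz']).round(3),px(c,w(c,r['xyz'])).round())
for r in cut_out('cam_near','wrist'):
    P=unproj(c,d,r['mask']); P=P[P[:,2]>.13]
    print('wing',round(r['score'],2),len(P),cv2.minAreaRect((P[:,:2]*1000).astype(np.float32)),np.median(P[:,2]))
for r in cut_out('panel_bar','wrist')[:1]:
    P=unproj(c,d,r['mask']); P=P[(P[:,2]>.11)&(P[:,2]<.13)]; print('panel',round(r['score'],2),len(P),cv2.minAreaRect((P[:,:2]*1000).astype(np.float32)),np.median(P[:,2]),P.min(0),P.max(0))
E
```

```text
7.45 [0.56941137 0.10644783 0.33557696] [-1.79519344e+02  6.23571297e-02  8.97654975e+01] [1.05746424e+01 1.40109691e+01 3.23212445e+01 1.08794098e+02
 2.88917176e-02 1.00809284e+02]
[0.57028967 0.18026374 0.47794023]
panel_bar 0.68 [ 0.569 -0.01   0.115] [281. 272.]
cam_near_grip 0.58 [0.495 0.064 0.129] [213. 216.]
wing 0.77 526 ((498.3573303222656, 63.61078643798828), (12.675683975219727, 42.65570068359375), 7.738362789154053) 0.14141415671091442
wing 0.6 1081 ((567.4735717773438, 64.07443237304688), (153.8144073486328, 44.226585388183594), 0.895653247833252) 0.14138031715206437
wing 0.59 0 ((0.0, 0.0), (0.0, 0.0), 0.0) nan
panel 0.81 41772 ((567.9544677734375, 102.37401580810547), (249.95103454589844, 232.2783203125), 0.6687893271446228) 0.11780722475337597 [ 0.44224651 -0.01388405  0.11140777] [0.69366682 0.21961117 0.12999252]
  return _methods._mean(a, axis=axis, dtype=dtype,
  ret = ret.dtype.type(ret / rcount)
```

View pics/w2.png

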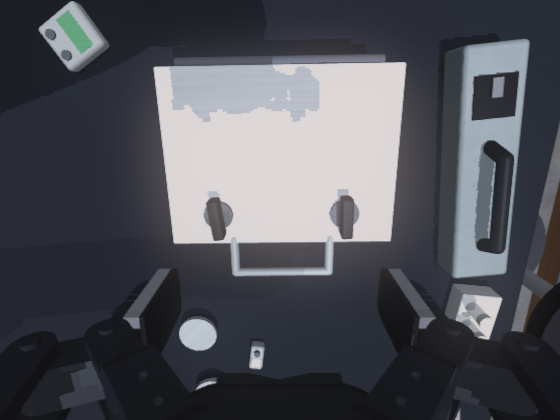

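The wrist picture shows the panel, with the near wing at (216,219) leaning about 8° counter-clockwise, the far wing straight at (346,216), and the bar along row 272. The chamber yaw is about 0.8°.

>>> servo_tool(moves=[[[0,0,0],[-0.0215,-0.0355,0.02],60],[[0,0,0],[-0.0215,-0.0355,0.02],60],[[-0.5,0,-8],[0,0,0],60],[[0,0,0],[0,0,0.043],60],[[0,0,0],[0,0,0.043],60],[[0,0,0],[0,0,0.043],60],[[0,0,0],[0,0,0.02],60],[[0,0,0],[0,0,0],60]])

```text
time: 8.5
ee_pos: [0.4966, 0.0628, 0.1444]
tcp_rot: [-179.7, 0.0, 97.9]
wrist_force: [-0.4, -0.1, 1.2]
opening: 0.051
grasp_force: 0.0
```

```bash
python3 - <<'E'
from h import *
o=get_obs(); print(o['time'],o['ee_pos'],o['tcp_rot'],o['q'],tool([.4985-o['ee_pos'][0],.0637-o['ee_pos'][1],.124-o['ee_pos'][2]]))
E
```

```text
8.5 [0.49655087 0.06283998 0.14437874] [-1.79748728e+02  4.51736320e-02  9.79139525e+01] [ 7.24001195e+00 -2.40509946e+00 -7.05268831e+00  8.56031344e+01
 -4.81255769e-02  8.93262638e+01] [0.0006 0.0021 0.0204]
```

>>> servo_tool(moves=[[[0,0,0],[0,0.002,0.02],60],[[0,0,0],[0,0,0],0],[[0,0,0],[0,0,0],0],[[0,0,0],[0,0,0],0],[[0,0,0],[0,0,0],0],[[0,0,0],[0,0,0],0]], force=50)

```text
time: 9.1
ee_pos: [0.4999, 0.0633, 0.1293]
tcp_rot: [179.9, 0.1, 98.0]
wrist_force: [-6.9, -1.6, 6.2]
opening: 0.0107
grasp_force: 50.5
```

>>> servo_tool(moves=[[[0,0,-7],[0,0,0],0],[[0,0,-7],[0,0,0],0],[[0,0,-7],[0,0,0],0],[[0,0,-7],[0,0,0],0],[[0,0,-7],[0,0,0],0],[[0,0,-7],[0,0,0],0],[[0,0,-7],[0,0,0],0],[[0,0,-7],[0,0,0],0],[[0,0,-7],[0,0,0],0],[[0,0,-7],[0,0,0],0],[[0,0,-7],[0,0,0],0],[[0,0,-7],[0,0,0],0]])

```text
time: 10.3
ee_pos: [0.5002, 0.0638, 0.1294]
tcp_rot: [180.0, 0.1, -177.7]
wrist_force: [-3.7, 0.8, 3.8]
opening: 0.0108
grasp_force: 51.1
```

```bash
python3 - <<'E'
from h import *
o=get_obs(); print(o['time'],o['ee_pos'],o['tcp_rot'],o['torque'],o['wrist_force'],o['opening'],o['grasp_force'])
E
```

```text
10.3 [0.50022441 0.06382898 0.12935261] [ 1.79985932e+02  1.14367849e-01 -1.77747012e+02] [ 0.42626438  0.86888459 -0.50138832] [-3.66544234  0.7967315   3.7940708 ] 0.010770986386327001 51.08665645122528
```

>>> servo_tool(moves=[[[0,0,2],[0,0,0],60],[[0,0,0],[0,0,0],60],[[0,0,0],[0,0,0],60],[[0,0,0],[0,0,-0.035],60],[[0,0,0],[0,0,-0.035],60],[[0,0,0],[0,0,0],60]])

```text
time: 10.9
ee_pos: [0.5017, 0.0637, 0.2026]
tcp_rot: [180.0, 0.5, 180.0]
wrist_force: [0.5, 0.5, 0.6]
opening: 0.0511
grasp_force: 0.0
```

>>> servo_tool(moves=[[[0,0,8.1],[0,0,0],60],[[0,0,8.1],[0,0,0],60],[[0,0,8.1],[0,0,0],60],[[0,0,8.1],[0,0,0],60],[[0,0,8.1],[0,0,0],60],[[0,0,8.1],[0,0,0],60],[[0,0,8.1],[0,0,0],60],[[0,0,8.1],[0,0,0],60],[[0,0,8.1],[0,0,0],60],[[0,0,8.1],[0,0,0],60],[[0,0,8.1],[0,0,0],60]])

```text
time: 12.0
ee_pos: [0.5002, 0.0635, 0.1974]
tcp_rot: [179.9, 0.0, 90.5]
wrist_force: [0.4, 1.0, 0.6]
opening: 0.0515
grasp_force: 0.0
```

>>> servo_tool(moves=[[[0,0,0],[0.001,0.035,0],60],[[0,0,0],[0.001,0.035,0],60],[[0,0,0],[0,0.035,0],60],[[0,0,0],[0,0.035,0],60],[[0,0,0],[0,0,0],60],[[0,0,0],[0,0,0],60]])

```text
time: 12.6
ee_pos: [0.6402, 0.0676, 0.1963]
tcp_rot: [-179.9, 0.1, 90.9]
wrist_force: [-0.1, 0.2, -0.4]
opening: 0.0515
grasp_force: 0.0
```

```bash
python3 - <<'E'
from h import *
o=get_obs(); print(o['time'],o['ee_pos'],o['tcp_rot'],o['q'])
p,d,c=snap('wrist','w3.png')
q,e,c2=snap('top'); cv2.imwrite('pics/w3.png',np.hstack([p[:300],cv2.resize(q[130:270,150:390],(514,300))])[:,::1,::-1][:,:800])
for r in cut_out('cam_near','wrist'):
    P=unproj(c,d,r['mask']); P=P[P[:,2]>.13]
    if len(P): print('wing',round(r['score'],2),len(P),cv2.minAreaRect((P[:,:2]*1000).astype(np.float32)),np.median(P[:,2]))
E
```

```text
12.6 [0.64018799 0.06755186 0.19631695] [-1.79934943e+02  5.59925411e-02  9.08719560e+01] [ 6.04558298e+00  1.77918961e+01  2.10590703e+01  9.33370157e+01
 -4.98978982e-02  9.51736891e+01]
wing 0.69 1714 ((499.2762145996094, 63.34038162231445), (43.60869216918945, 11.935354232788086), 0.8559597730636597) 0.14207700488212502
```

View pics/w3.png

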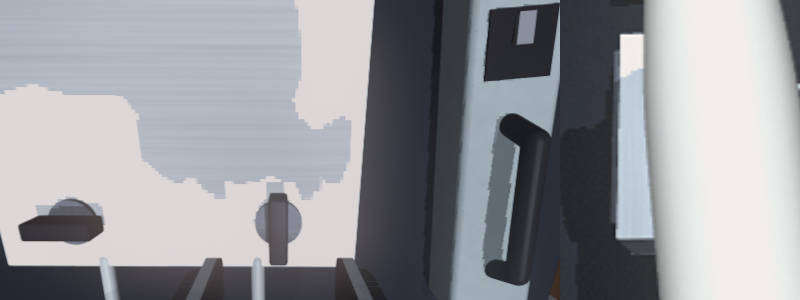

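The near wing at (62,228) now lies along the free edge, at 0.86°, which matches the chamber yaw. The far wing at (278,230) is still locked.

>>> servo_tool(moves=[[[0,0,0],[-0.002,-0.001,0.034],60],[[0,0,0],[0,0,0.034],60],[[0,0,0],[0,0,0],0],[[0,0,0],[0,0,0],0],[[0,0,0],[0,0,0],0],[[0,0,0],[0,0,0],0],[[0,0,0],[0,0,0],0]])

```text
time: 13.45
ee_pos: [0.6398, 0.0656, 0.1325]
tcp_rot: [179.8, 0.0, 90.9]
wrist_force: [-3.5, -0.0, 8.1]
opening: 0.0106
grasp_force: 53.5
```

>>> servo_tool(moves=[[[0,0,-7.7],[0,0,0],0],[[0,0,-7.7],[0,0,0],0],[[0,0,-7.7],[0,0,0],0],[[0,0,-7.7],[0,0,0],0],[[0,0,-7.7],[0,0,0],0],[[0,0,-7.7],[0,0,0],0],[[0,0,-7.7],[0,0,0],0],[[0,0,-7.7],[0,0,0],0],[[0,0,-7.7],[0,0,0],0],[[0,0,-7.7],[0,0,0],0],[[0,0,-7.7],[0,0,0],0],[[0,0,-7.7],[0,0,0],0]])

```text
time: 14.65
ee_pos: [0.6395, 0.0654, 0.1324]
tcp_rot: [-179.9, 0.2, -176.4]
wrist_force: [-4.9, -1.2, 8.2]
opening: 0.0103
grasp_force: 55.8
```

>>> servo_tool(moves=[[[0,0,1.6],[0,0,0],60],[[0,0,0],[0,0,0],60],[[0,0,0],[0,0,0],60],[[0,0,0],[0,0,-0.035],60],[[0,0,0],[0,0,-0.035],60],[[0,0,0],[0,0,0],60]])

```text
time: 15.25
ee_pos: [0.6406, 0.0658, 0.205]
tcp_rot: [-180.0, 0.5, -178.4]
wrist_force: [0.5, 0.6, 0.5]
opening: 0.051
grasp_force: 0.0
```

```bash
python3 - <<'E'
from h import *
o=get_obs(); print(o['time'],o['ee_pos'],o['tcp_rot'],o['q'])
p,d,c=snap('wrist')
for r in cut_out('cam_near','wrist'):
    P=unproj(c,d,r['mask']); P=P[P[:,2]>.13]
    if len(P): print('wing',round(r['score'],2),len(P),cv2.minAreaRect((P[:,:2]*1000).astype(np.float32)),np.median(P[:,2]))
E
```

```text
15.25 [0.64060386 0.06579369 0.20501969] [-179.98617247    0.46867076 -178.41003045] [ 5.88568273e+00  1.74012258e+01  2.15380831e+01  9.36705388e+01
 -4.88936686e-02  4.29557076e+00]
wing 0.93 476 ((516.0175170898438, 62.58699417114258), (9.128108024597168, 11.768927574157715), 0.5307811498641968) 0.13919258283294605
```

>>> servo_tool(moves=[[[0,-0.5,0.8],[0,0,0],35],[[0,0,0],[0.035,-0.037,0],35],[[0,0,0],[0.035,-0.037,0],35],[[0,0,0],[0,0,0.035],35],[[0,0,0],[0,0,0.035],35],[[0,0,0],[0,0,0],35],[[0,0,0],[0,0,0],35]])

```text
time: 16.05
ee_pos: [0.5715, -0.0081, 0.1286]
tcp_rot: [-180.0, 0.4, -179.2]
wrist_force: [-0.0, 1.4, 0.6]
opening: 0.0297
grasp_force: 0.0
```

```bash
python3 - <<'E'
from h import *
o=get_obs(); print(o['time'],o['ee_pos'],o['tcp_rot'],o['opening'],o['wrist_force'])
p,d,c=snap('side','s2.png')
for k in ['panel_bar','cam_far_grip']:
    for r in mark_of(k,'side'): print(k,round(r['score'],2),w(c,r['xyz']).round(3))
cv2.imwrite('pics/s2.png',cv2.resize(p[100:280,180:400],None,fx=3,fy=3)[:,:,::-1])
E
```

```text
16.05 [ 0.57146677 -0.00805526  0.12860332] [-179.96093048    0.44213721 -179.15820698] 0.02970712514360227 [-0.01339228  1.3510641   0.6003809 ]
panel_bar 0.79 [ 0.573 -0.009  0.111]
panel_bar 0.19 [ 0.526 -0.219  0.012]
cam_far_grip 0.65 [0.502 0.065 0.133]
```

View pics/s2.png

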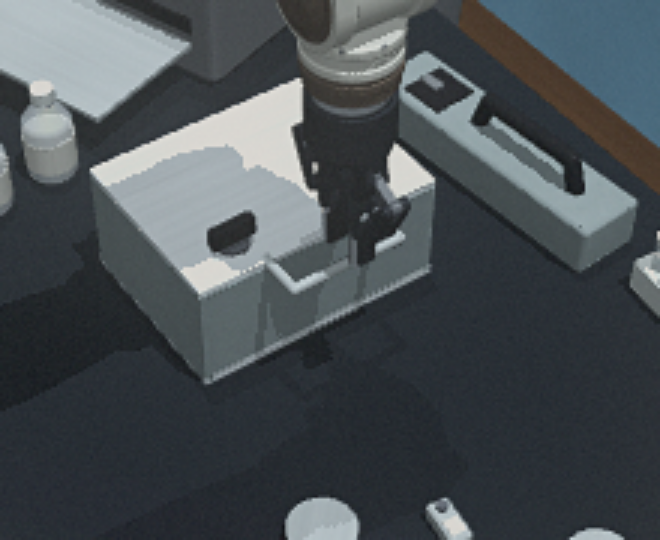

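The fingers straddle the bar correctly, and the near wing is unlocked. I'll grip the bar and work out the arc.

>>> servo_tool(moves=[[[0,0,0],[0.001,0,0.032],35],[[0,0,0],[0,0,0],0],[[0,0,0],[0,0,0],0],[[0,0,0],[0,0,0],0],[[0,0,0],[0,0,0],0]], force=40)

```text
time: 16.7
ee_pos: [0.5709, -0.0084, 0.0977]
tcp_rot: [-179.9, 0.5, -179.1]
wrist_force: [-5.5, -1.0, -3.8]
opening: 0.0086
grasp_force: 38.9
```

```bash
python3 - <<'E'
from h import *
o=get_obs(); print(o['time'],o['ee_pos'],o['tcp_rot'],o['opening'],o['wrist_force'])
t=np.linspace(0,1.66,25); Y=-.228*np.cos(t)+.004*np.sin(t); Z=.228*np.sin(t)+.004*np.cos(t)
for i in range(24): print(i,round(Y[i+1]-Y[i],4),round(-(Z[i+1]-Z[i]),4))
E
```

```text
16.7 [ 0.57090054 -0.00837497  0.09774208] [-179.93157137    0.47114437 -179.14522348] 0.008649558971984462 [-5.50071658 -0.99455508 -3.81309882]
0 0.0008 -0.0157
1 0.0019 -0.0157
2 0.003 -0.0155
3 0.004 -0.0152
4 0.0051 -0.0149
5 0.0061 -0.0145
6 0.0071 -0.0141
7 0.0081 -0.0136
8 0.009 -0.013
9 0.0098 -0.0123
10 0.0107 -0.0116
11 0.0115 -0.0108
12 0.0122 -0.01
13 0.0128 -0.0092
14 0.0134 -0.0082
15 0.014 -0.0073
16 0.0144 -0.0063
17 0.0149 -0.0053
18 0.0152 -0.0043
19 0.0154 -0.0032
20 0.0156 -0.0021
21 0.0157 -0.001
22 0.0158 0.0
23 0.0157 0.0011
```

>>> servo_tool(moves=[[[0,0,0],[0,0.0008,-0.0157],0],[[0,0,0],[0,0.0019,-0.0157],0],[[0,0,0],[0,0.003,-0.0155],0],[[0,0,0],[0,0.004,-0.0152],0]])

```text
time: 17.1
ee_pos: [0.5708, 0.0018, 0.1612]
tcp_rot: [-180.0, 0.6, -179.1]
wrist_force: [-1.1, 0.7, -6.4]
opening: 0.0081
grasp_force: 38.8
```

>>> servo_tool(moves=[[[0,0,0],[0,0.0051,-0.0149],0],[[0,0,0],[0,0.0061,-0.0145],0],[[0,0,0],[0,0.0071,-0.0141],0],[[0,0,0],[0,0.0081,-0.0136],0]])

```text
time: 17.5
ee_pos: [0.5704, 0.0279, 0.2183]
tcp_rot: [-179.9, 0.7, -179.2]
wrist_force: [1.6, -3.5, -4.2]
opening: 0.0081
grasp_force: 38.8
```

>>> servo_tool(moves=[[[0,0,0],[0,0.009,-0.013],0],[[0,0,0],[0,0.0098,-0.0123],0],[[0,0,0],[0,0.0107,-0.0116],0],[[0,0,0],[0,0.0115,-0.0108],0]])

```text
time: 17.9
ee_pos: [0.5699, 0.0685, 0.2668]
tcp_rot: [-179.8, 0.9, -179.2]
wrist_force: [5.0, -6.9, 0.9]
opening: 0.0086
grasp_force: 38.9
```

>>> servo_tool(moves=[[[0,0,0],[0,0.0122,-0.01],0],[[0,0,0],[0,0.0128,-0.0092],0],[[0,0,0],[0,0.0134,-0.0082],0],[[0,0,0],[0,0.014,-0.0073],0],[[0,0,0],[0,0.0144,-0.0063],0],[[0,0,0],[0,0.0149,-0.0053],0]])

```text
time: 18.5
ee_pos: [0.5687, 0.1504, 0.3145]
tcp_rot: [-179.9, 1.1, -179.2]
wrist_force: [5.8, -7.3, 8.7]
opening: 0.0083
grasp_force: 40.6
```

>>> servo_tool(moves=[[[0,0,0],[0,0.0152,-0.0043],0],[[0,0,0],[0,0.0154,-0.0032],0],[[0,0,0],[0,0.0156,-0.0021],0],[[0,0,0],[0,0.0157,-0.001],0],[[0,0,0],[0,0.0158,0],0],[[0,0,0],[0,0.0157,0.001],0],[[0,0,0],[0,0.002,0],0],[[0,0,0],[0,0.002,0],0],[[0,0,0],[0,0,0],0]])

```text
time: 19.4
ee_pos: [0.5671, 0.2442, 0.3228]
tcp_rot: [-179.6, 1.0, -179.3]
wrist_force: [6.5, -24.5, 6.3]
opening: 0.0083
grasp_force: 42.2
```

>>> servo_tool(moves=[[[0,0,0],[0,-0.004,0],35],[[0,0,0],[0,0,0],35],[[0,0,0],[0,0,0],35],[[0,0,0],[0,0,-0.03],35],[[0,0,0],[0,0,-0.03],35],[[0,-1,0],[0,-0.04,0],100],[[0,0,0],[0,-0.042,0],100],[[0,0,0],[0,-0.042,0],100],[[0,0,0],[0,-0.042,0],100],[[0,0,0],[0,-0.042,0.01],100],[[0,0,0],[0,-0.042,0.01],100],[[0,0,0],[0,-0.042,0.01],100]])

```text
time: 20.6
ee_pos: [0.5701, -0.0487, 0.35]
tcp_rot: [-180.0, 1.6, -179.1]
wrist_force: [1.3, -0.3, 0.3]
opening: 0.0854
grasp_force: 0.0
```

>>> servo_tool(moves=[[[0,0,0],[0,-0.042,0.01],100],[[0,0,0],[0,-0.042,0.01],100],[[0,0,0],[0,-0.042,0.01],100],[[0,0,0],[0,-0.042,0],100],[[0,0,0],[0,0,0],100],[[0,0,0],[0,0,0],100]])

```text
time: 21.2
ee_pos: [0.5737, -0.2161, 0.3198]
tcp_rot: [-180.0, 1.6, -179.2]
wrist_force: [0.3, 0.8, 0.9]
opening: 0.0855
grasp_force: 0.0
```

```bash
cat >> h.py <<'E'
def caps(n='wrist',f=None,zr=(.017,.027)):
    p,d,c=snap(n,f); K=c['camera_matrix']
    v,u=np.mgrid[0:420,0:560]; X=unproj(c,d,np.ones_like(d,bool)); m=d>0
    img=np.zeros((420,560),np.uint8); Z=np.zeros((420,560)); Z[m]=X[:,2]; XY=np.zeros((420,560,2)); XY[m]=X[:,:2]
    for z0,z1,tag in [(zr[0],zr[1],'top')]:
        k=((Z>z0)&(Z<z1)).astype(np.uint8)
        nn,l,s,_=cv2.connectedComponentsWithStats(k)
        for i in range(1,nn):
            if s[i,4]>150:
                P=XY[l==i]*1000; (cx,cy),r=cv2.minEnclosingCircle(P.astype(np.float32))
                print(tag,'circ',round(cx,1),round(cy,1),'r',round(r,1),'mean',P.mean(0).round(1),'z',np.median(Z[l==i]).round(4),'rgb',p[l==i].mean(0).round(),'px',s[i,:2],s[i,4])
E
python3 - <<'E'
from h import *
o=get_obs(); print(o['time'],o['ee_pos'],o['tcp_rot'],o['q'])
caps('wrist','w4.png')
P=snap('side')[0]; Q=cv2.imread('pics/w4.png')[:,:,::-1]
cv2.imwrite('pics/ws4.png',cv2.resize(np.hstack([Q,P]),(800,300))[:,:,::-1])
E
```

```text
21.2 [ 0.57367775 -0.2161296   0.31982446] [-179.99405003    1.55205402 -179.20451118] [-20.90782082  16.06979693  32.96179192 105.44771625   0.56836118
 -21.69606515]
top circ 558.2 -532.7 r 161.5 mean [ 539.7 -530.3] z 0.0223 rgb [ 97. 100. 104.] px [7 0] 1412
top circ 434.6 -170.5 r 29.8 mean [ 434.2 -170.7] z 0.0221 rgb [209. 217. 225.] px [295  13] 2241
top circ 450.6 -292.0 r 29.9 mean [ 450.3 -291.8] z 0.0221 rgb [204. 212. 221.] px [192  27] 2167
top circ 568.8 29.3 r 124.4 mean [558.2  28.5] z 0.0221 rgb [70. 76. 82.] px [450  53] 832
top circ 527.7 -219.5 r 22.0 mean [ 526.6 -219.7] z 0.0184 rgb [200. 204. 210.] px [260 112] 457
top circ 608.7 -312.5 r 18.1 mean [ 607.9 -312.1] z 0.0221 rgb [200. 207. 211.] px [193 170] 571
top circ 798.1 -377.2 r 101.3 mean [ 786.3 -364.7] z 0.0196 rgb [209. 197. 192.] px [116 249] 3232
top circ 789.0 120.3 r 89.2 mean [789.  120.6] z 0.0219 rgb [73. 80. 86.] px [439 298] 504
top circ 830.2 -168.1 r 78.9 mean [ 829.1 -169.1] z 0.0221 rgb [120. 124. 130.] px [257 318] 425
```

View pics/ws4.png

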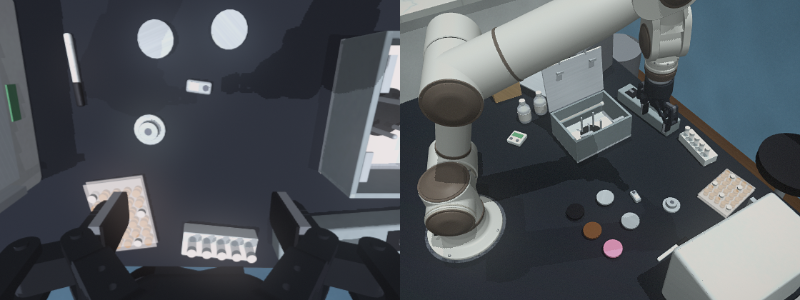

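The picture shows flat-up caps at about (155,38) and (229,28) in the half-scale view, the crown-up cap at (149,129) and the tally at (199,87). The panel is open and leans back on its stop. I'll approach cap C1.

>>> servo_tool(moves=[[[0,1.6,0],[0,0,0],100],[[0,0,0],[0.035,0.012,0.03],100],[[0,0,0],[0.035,0.012,0.03],100],[[0,0,0],[0.035,0.012,0.03],100],[[0,0,0],[0.033,0.011,0.03],100],[[0,0,0],[0,0,0.04],100],[[0,0,0],[0,0,0.04],100],[[0,0,0],[0,0,0.04],100],[[0,0,0],[0,0,0.02],100],[[0,0,0],[0,0,0],100],[[0,0,0],[0,0,0],100]])

```text
time: 22.4
ee_pos: [0.4424, -0.1727, 0.0677]
tcp_rot: [-179.9, 0.0, -179.0]
wrist_force: [0.3, -0.3, 0.7]
opening: 0.0857
grasp_force: 0.0
```

```bash
python3 - <<'E'
from h import *
o=get_obs(); print(o['time'],o['ee_pos'],o['tcp_rot'])
print(tool(np.array([.4346,-.1705,.007])-o['ee_pos']))
caps('wrist')
E
```

```text
22.4 [ 0.44241077 -0.17274907  0.06767211] [-1.79944361e+02  5.58191384e-03 -1.79041687e+02]
[0.0078 0.0024 0.0607]
top circ 329.3 -254.1 r 30.2 mean [ 336.4 -253.1] z 0.0224 rgb [167. 126.  97.] px [63  0] 8766
top circ 322.3 -162.5 r 29.8 mean [ 332.1 -162.5] z 0.0224 rgb [68. 69. 77.] px [247   0] 7130
top circ 351.5 -323.5 r 22.2 mean [ 351.9 -316.7] z 0.0217 rgb [185. 138. 167.] px [ 0 23] 1320
top circ 434.9 -171.3 r 30.0 mean [ 433.4 -171.4] z 0.0225 rgb [169. 177. 187.] px [235 174] 7570
top circ 450.7 -292.8 r 30.6 mean [ 448.9 -291.7] z 0.0225 rgb [208. 216. 226.] px [ 32 196] 7442
top circ 526.9 -220.2 r 22.4 mean [ 525.7 -219.9] z 0.0187 rgb [203. 207. 215.] px [179 332] 1479
```

>>> servo_tool(moves=[[[0,0,0],[0.0077,0.0018,0.03],100],[[0,0,0],[0,0,0.031],100],[[0,0,0],[0,0,0],100],[[0,0,0],[0,0,0],50],[[0,0,0],[0,0,0],50],[[0,0,0],[0,0,0],50],[[0,0,0],[0,0,0],50],[[0,0,0],[0,0,0],50]], force=40)

```text
time: 23.25
ee_pos: [0.4357, -0.1723, 0.0085]
tcp_rot: [-179.9, 0.2, -179.1]
wrist_force: [-2.7, 1.4, 8.0]
opening: 0.0582
grasp_force: 41.3
```

>>> servo_tool(moves=[[[0,0,0],[0,0,-0.01],50],[[0,0,0],[0,0,-0.04],50],[[0,0,0],[0,0,-0.04],50],[[0,0,0],[0,0,-0.04],50],[[0,0,0],[0,0,-0.04],50],[[0,0,0],[0,0,-0.04],50],[[0,0,0],[0,0,0],50]])

```text
time: 23.95
ee_pos: [0.436, -0.1724, 0.2227]
tcp_rot: [-179.7, 0.5, -179.1]
wrist_force: [0.4, -0.5, -0.5]
opening: 0.0581
grasp_force: 43.5
```

```bash
python3 - <<'E'
from h import *
o=get_obs(); print(o['time'],o['ee_pos'],o['tcp_rot'],o['opening'],o['grasp_force'],o['wrist_force'])
p,d,c=snap('wrist','w5.png')
for r in mark_of('cap_c_mid','wrist'): print(r['score'],w(c,r['xyz']), w(c,r['xyz'])-o['ee_pos'])
cv2.imwrite('pics/w5.png',p[180:,:,::-1])
E
```

```text
23.95 [ 0.43602263 -0.17241702  0.22271466] [-179.73945197    0.46754765 -179.13202758] 0.058092367562125616 43.46765756607056 [ 0.36037179 -0.52203738 -0.46758366]
0.91 [ 0.43721604 -0.17219319  0.22236694] [ 0.00119341  0.00022383 -0.00034772]
```

View pics/w5.png

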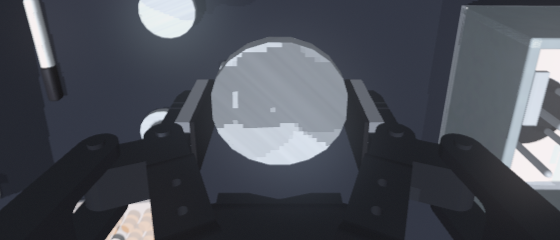

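The cap is held squarely between the pads. I'll move next to the chamber and measure the rods from there.

>>> servo_tool(moves=[[[0,0.4,0],[-0.022,0.035,0],50],[[0,0,0],[-0.022,0.035,0],50],[[0,0,0],[-0.022,0.035,0],50],[[0,0,0],[-0.022,0.035,0],50],[[0,0,0],[-0.022,0.035,0],50],[[0,0,0],[-0.022,0.035,0],50],[[0,0,0],[0,0,0],50],[[0,0,0],[0,0,0],50]])

```text
time: 24.85
ee_pos: [0.5627, 0.0409, 0.213]
tcp_rot: [-179.9, -0.6, -179.0]
wrist_force: [-0.0, -0.6, 0.5]
opening: 0.0578
grasp_force: 43.5
```

```bash
cat >> h.py <<'E'
def blobs(n,z0,z1,box,amin=20,f=None):
    p,d,c=snap(n,f); m=d>0; Z=np.zeros(d.shape); X=unproj(c,d,np.ones(d.shape,bool)); Z[m]=X[:,2]; XY=np.zeros(d.shape+(2,)); XY[m]=X[:,:2]
    k=((Z>z0)&(Z<z1)&(XY[...,0]>box[0])&(XY[...,0]<box[1])&(XY[...,1]>box[2])&(XY[...,1]<box[3])).astype(np.uint8)
    nn,l,s,_=cv2.connectedComponentsWithStats(k)
    for i in range(1,nn):
        if s[i,4]>=amin:
            P=XY[l==i]*1000; (cx,cy),r=cv2.minEnclosingCircle(P.astype(np.float32)); print('circ',round(cx,1),round(cy,1),'r',round(r,1),'mean',P.mean(0).round(1),'z',Z[l==i].max().round(4),'n',s[i,4])
    return p,d,c
E
python3 - <<'E'
from h import *
o=get_obs(); print(o['time'],o['ee_pos'],o['tcp_rot'])
t=o['ee_pos']
p,d,c=blobs('wrist',.076,.095,(.52,.62,.07,.18),5)
cv2.imwrite('pics/w6.png',p[:,:,::-1])
print('cap'); blobs('wrist',t[2]+.006,t[2]+.02,(t[0]-.035,t[0]+.035,t[1]-.035,t[1]+.035),300)
for r in mark_of('mat_top','wrist'): print(r['score'],w(c,r['xyz']))
E
```

```text
24.85 [0.56269466 0.04092483 0.21297804] [-179.93565235   -0.61200333 -179.02991205]
circ 541.5 94.8 r 4.2 mean [540.6  94.1] z 0.0898 n 104
circ 540.7 148.2 r 3.9 mean [540.2 147.2] z 0.0894 n 117
circ 594.8 95.0 r 4.2 mean [593.7  94.7] z 0.0893 n 96
circ 594.1 148.6 r 4.0 mean [593.3 147.9] z 0.0893 n 112
cap
circ 557.6 39.9 r 34.6 mean [559.   38.4] z 0.233 n 14421
0.6 [ 0.56742833  0.12471372 -0.00071204]
0.56 [0.56949616 0.12055852 0.01365245]
```

View pics/w6.png

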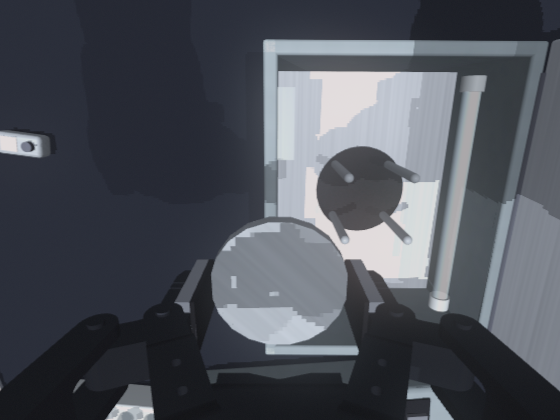

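The rods show clearly at about (345,175), (412,172), (340,238) and (405,238). A lamp tube runs along the chamber's +y side, so I'll turn the gripper to close along x before placing.

>>> servo_tool(moves=[[[0,-0.6,0],[0,0,0],50],[[0,0,8.2],[0,0,0],50],[[0,0,8.2],[0,0,0],50],[[0,0,8.2],[0,0,0],50],[[0,0,8.2],[0,0,0],50],[[0,0,8.2],[0,0,0],50],[[0,0,8.2],[0,0,0],50],[[0,0,8.2],[0,0,0],50],[[0,0,8.2],[0,0,0],50],[[0,0,8.2],[0,0,0],50],[[0,0,8.2],[0,0,0],50],[[0,0,8.2],[0,0,0],50]])

```text
time: 26.2
ee_pos: [0.5628, 0.0394, 0.2149]
tcp_rot: [179.8, 0.0, 90.3]
wrist_force: [0.2, -0.2, -1.0]
opening: 0.0574
grasp_force: 43.5
```

>>> servo_tool(moves=[[[0,0,0],[0,0,0],50],[[0,0,0],[0,0,0],50]])

```text
time: 26.4
ee_pos: [0.5629, 0.0397, 0.2148]
tcp_rot: [179.8, 0.0, 90.9]
wrist_force: [-0.0, -0.2, -0.4]
opening: 0.0578
grasp_force: 43.5
```

```bash
python3 - <<'E'
from h import *
o=get_obs(); print(o['time'],o['ee_pos'],o['tcp_rot'],o['q'][5])
t=o['ee_pos']
p,d,c=blobs('wrist',.076,.095,(.52,.62,.07,.18),5)
print('cap'); blobs('wrist',t[2]+.010,t[2]+.02,(t[0]-.045,t[0]+.045,t[1]-.035,t[1]+.035),300)
cv2.imwrite('pics/w7.png',p[:,:,::-1])
print(turn(90.8))
X=unproj(c,d,np.ones(d.shape,bool)); k=(abs(X[:,0]-.57)<.005)&(X[:,1]>.15)&(X[:,1]<.23)&(X[:,2]<.2)
Y=X[k]; 
for y in np.arange(.15,.22,.005):
    q=Y[abs(Y[:,1]-y)<.0025]; print(round(y,3), q[:,2].max().round(3) if len(q) else None,end='; ')
E
```

```text
26.4 [0.56294589 0.03973261 0.21480235] [1.79807768e+02 4.17602652e-02 9.08651563e+01] 93.19839005852144
circ 540.8 150.0 r 4.0 mean [541.1 149.5] z 0.0891 n 116
circ 594.3 150.6 r 3.9 mean [593.9 150.1] z 0.0888 n 117
circ 541.3 96.4 r 4.0 mean [541.6  96.7] z 0.0891 n 90
circ 595.0 97.1 r 3.9 mean [594.5  97.3] z 0.0886 n 97
cap
circ 561.8 45.4 r 42.6 mean [562.   41.2] z 0.2348 n 14443
[0.17 0.04 0.03]
0.15 0.013; 0.155 0.014; 0.16 0.013; 0.165 0.014; 0.17 0.013; 0.175 0.012; 0.18 0.012; 0.185 0.011; 0.19 0.012; 0.195 0.012; 0.2 0.012; 0.205 0.011; 0.21 None; 0.215 None; 0.22 None;
```

>>> servo_tool(moves=[[[0,0,0],[0.0417,0.0033,0],50],[[0,0,0],[0.0417,0.0033,0],50],[[0,0,0],[0,0,0.035],50],[[0,0,0],[0,0,0.035],50],[[0,0,0],[0,0,0.035],50],[[0,0,0],[0,0,0],50],[[0,0,0],[0,0,0],50]])

```text
time: 27.2
ee_pos: [0.5689, 0.1235, 0.1101]
tcp_rot: [179.9, 0.0, 90.7]
wrist_force: [-0.1, 0.4, -0.2]
opening: 0.058
grasp_force: 43.5
```

```bash
python3 - <<'E'
from h import *
o=get_obs(); print(o['time'],o['ee_pos'],o['tcp_rot'],o['wrist_force'])
print(tool(np.array([.5683,.1232,.0205])-o['ee_pos']),turn(90.8))
t=o['ee_pos']
p,d,c=blobs('wrist',.08,.0905,(.52,.62,.07,.18),5)
p,d,c=blobs('wrist',t[2]+.010,t[2]+.02,(t[0]-.035,t[0]+.035,t[1]-.035,t[1]+.035),300)
cv2.imwrite('pics/w8.png',p[:,:,::-1])
E
```

```text
27.2 [0.56886041 0.1235388  0.11012426] [1.79876748e+02 4.75411409e-02 9.07321964e+01] [-0.10613591  0.42825465 -0.23819153]
[-0.0003 -0.0008  0.0896] [ 0.12  0.05 -0.07]
circ 541.7 150.3 r 4.0 mean [542.2 151.2] z 0.0899 n 221
circ 595.3 151.0 r 4.2 mean [594.9 151.8] z 0.0902 n 227
circ 568.9 128.3 r 35.4 mean [569.  125.2] z 0.1301 n 14230
```

View pics/w8.png

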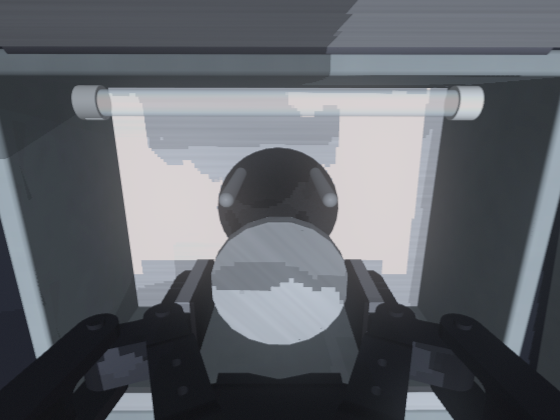

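The held cap is centred between the two visible rods at (227,200) and (330,200). The lamp tube runs along row 102, well clear. I'll lower it.

>>> servo_tool(moves=[[[0,0,0],[-0.0004,0,0.025],50],[[0,0,0],[0,0,0.025],50],[[0,0,0],[0,0,0.02],50],[[0,0,0],[0,0,0.01],50],[[0,0,0],[0,0,0.006],50],[[0,0,0],[0,0,0],50],[[0,0,0],[0,0,0],50]])

```text
time: 28.0
ee_pos: [0.57, 0.1233, 0.0248]
tcp_rot: [179.7, 0.0, 90.7]
wrist_force: [-0.3, 0.8, -0.6]
opening: 0.0584
grasp_force: 43.6
```

>>> servo_tool(moves=[[[0,0,0],[0,-0.001,0.003],50],[[0,0,0],[0,0,0.001],50],[[0,0,0],[0,0,0],50],[[0,0,0],[0,0,0],50]])

```text
time: 28.4
ee_pos: [0.5687, 0.1233, 0.0206]
tcp_rot: [179.8, 0.0, 90.7]
wrist_force: [-1.6, 1.1, 5.9]
opening: 0.058
grasp_force: 44.1
```

Contact reads about 6 N, so the cap is seated. I'll release, rise, and go for cap A with the gripper at yaw 90.

>>> servo_tool(moves=[[[0,0,0],[0,0,0],95],[[0,0,0],[0,0,0],95],[[0,0,0],[0,0,0],95],[[0,0,0],[0,0,-0.01],95],[[0,0,0],[0,0,-0.03],95],[[0,0,0],[0,0,-0.04],95],[[0,0,0],[0,0,-0.04],95],[[0,0,0],[0,0,-0.04],95],[[0,0,0],[-0.04,0,-0.02],95],[[0,0,0],[-0.04,0,0],95],[[0,0,0],[0,0,0],95],[[0,0,0],[0,0,0],95]])

```text
time: 29.6
ee_pos: [0.5688, 0.0426, 0.2002]
tcp_rot: [179.8, 0.0, 90.6]
wrist_force: [0.1, 0.3, -0.5]
opening: 0.0809
grasp_force: 0.0
```

```bash
python3 - <<'E'
from h import *
o=get_obs(); print(o['time'],o['ee_pos'],o['tcp_rot'])
p,d,c=blobs('wrist',.025,.045,(.52,.62,.07,.18),100)
p,d,c=blobs('wrist',.08,.0905,(.52,.62,.07,.18),5)
for r in mark_of('cap_c_mid','wrist'): print(r['score'],w(c,r['xyz']))
caps('top')
E
```

```text
29.6 [0.56877686 0.04259973 0.20020538] [1.79808632e+02 3.00572953e-02 9.05652426e+01]
circ 567.4 123.1 r 29.9 mean [567.3 123.7] z 0.0364 n 3874
circ 540.7 150.2 r 3.9 mean [540.9 150. ] z 0.0884 n 120
circ 594.0 151.0 r 4.1 mean [593.9 150.6] z 0.0886 n 119
circ 541.3 96.8 r 3.9 mean [541.6  97. ] z 0.0892 n 98
circ 594.9 97.4 r 4.0 mean [594.4  97.7] z 0.0895 n 98
0.61 [0.56665116 0.1253091  0.0230651 ]
top circ 803.8 -378.7 r 97.8 mean [ 802.7 -376.7] z 0.0214 rgb [221. 206. 193.] px [374  89] 1358
top circ 452.6 -289.7 r 30.2 mean [ 452.1 -290. ] z 0.0215 rgb [226. 231. 229.] px [363 232] 359
top circ 348.1 -339.9 r 30.5 mean [ 347.9 -339.3] z 0.0214 rgb [233. 203. 225.] px [384 271] 385
top circ 330.5 -251.5 r 30.1 mean [ 331.2 -251.1] z 0.0215 rgb [171. 126.  94.] px [350 278] 382
top circ 322.9 -159.5 r 29.8 mean [ 323.  -159.7] z 0.0216 rgb [66. 68. 74.] px [315 281] 381
top circ 312.1 262.7 r 38.1 mean [310.7 262.5] z 0.0205 rgb [171. 198. 186.] px [150 283] 425
```

>>> servo_tool(moves=[[[0,0,0],[-0.0395,0.004,0],95],[[0,0,0],[-0.0395,0.004,0],95],[[0,0,0],[-0.0395,0.004,0],95],[[0,0,0],[-0.0395,0.004,0],95],[[0,0,0],[-0.0395,0.004,0],95],[[0,0,0],[-0.0395,0.004,0],95],[[0,0,0],[-0.0395,0.004,0],95],[[0,0,0],[-0.0395,0.004,0],95],[[0,0,0],[-0.0395,0.004,0.03],95],[[0,0,0],[0,0,0.03],95],[[0,0,0],[0,0,0.03],95],[[0,0,0],[0,0,0],95]])

```text
time: 31.0
ee_pos: [0.6074, -0.3103, 0.1045]
tcp_rot: [-179.7, -0.2, 90.7]
wrist_force: [-0.5, -0.5, -0.4]
opening: 0.0811
grasp_force: 0.0
```

```bash
python3 - <<'E'
from h import *
o=get_obs(); print(o['time'],o['ee_pos'],o['tcp_rot'])
p,d,c=blobs('wrist',.018,.027,(.5,.7,-.4,-.24),100)
p,d,c=blobs('wrist',.004,.012,(.5,.7,-.4,-.24),100)
E
```

```text
31.0 [ 0.60742174 -0.3102959   0.10452901] [-1.79744371e+02 -1.79374889e-01  9.07020154e+01]
circ 609.4 -313.2 r 18.1 mean [ 609.6 -312. ] z 0.027 n 1995
circ 610.0 -313.2 r 30.3 mean [ 609.5 -309.1] z 0.012 n 2711
```

>>> servo_tool(moves=[[[-0.2,-0.2,0],[-0.0027,0.0026,0.03],70],[[0,0,0],[0,0,0.04],70],[[0,0,0],[0,0,0.0225],70],[[0,0,0],[0,0,0],70],[[0,0,0],[0,0,0],20],[[0,0,0],[0,0,0],20],[[0,0,0],[0,0,0],20],[[0,0,0],[0,0,0],20],[[0,0,0],[0,0,0],20],[[0,0,0],[0,0,0],20]])

```text
time: 32.1
ee_pos: [0.6133, -0.3159, 0.0224]
tcp_rot: [179.4, 0.4, 90.6]
wrist_force: [-5.9, -0.4, 11.6]
opening: 0.0174
grasp_force: 5.6
```

>>> servo_tool(moves=[[[0,0,0],[0,0,-0.01],20],[[0,0,0],[0,0,-0.04],20],[[0,0,0],[0,0,-0.04],20],[[0,0,0],[0,0,-0.04],20],[[0,0,0],[0,0,-0.04],20],[[0,0,0],[0.038,-0.004,-0.02],20],[[0,0,0],[0.038,-0.004,0],20],[[0,0,0],[0.038,-0.004,0],20],[[0,0,0],[0.038,-0.004,0],20],[[0,0,0],[0.038,-0.004,0],20],[[0,0,0],[0.038,-0.004,0],20],[[0,0,0],[0.038,-0.004,0],20]])

```text
time: 33.3
ee_pos: [0.58, -0.0467, 0.2087]
tcp_rot: [179.4, 0.2, 90.7]
wrist_force: [1.0, -0.7, 0.2]
opening: 0.0168
grasp_force: 0.0
```

>>> servo_tool(moves=[[[0,0,0],[0.038,-0.004,0],20],[[0,0,0],[0.038,-0.004,0],20],[[0,0,0],[0,0,0],20],[[0,0,0],[0,0,0],20]])

```text
time: 33.7
ee_pos: [0.5714, 0.0285, 0.2079]
tcp_rot: [179.5, 0.2, 90.8]
wrist_force: [1.2, -0.7, 0.5]
opening: 0.0167
grasp_force: 0.0
```

```bash
python3 - <<'E'
from h import *
o=get_obs(); print(o['time'],o['ee_pos'],o['tcp_rot'],o['opening'],o['grasp_force'],o['wrist_force'])
p,d,c=snap('wrist','w9.png'); cv2.imwrite('pics/w9.png',p[:,:,::-1])
e=np.array([.5688,.124,.15])-o['ee_pos']; print(tool(e),turn(90.8))
E
```

```text
33.7 [0.57138172 0.02850886 0.20791642] [179.47304221   0.24128435  90.7865781 ] 0.016735330108782913 0.0 [ 1.17108817 -0.73570254  0.52517056]
[ 0.0958 -0.0019  0.0575] [ 0.49  0.24 -0.09]
```

View pics/w9.png

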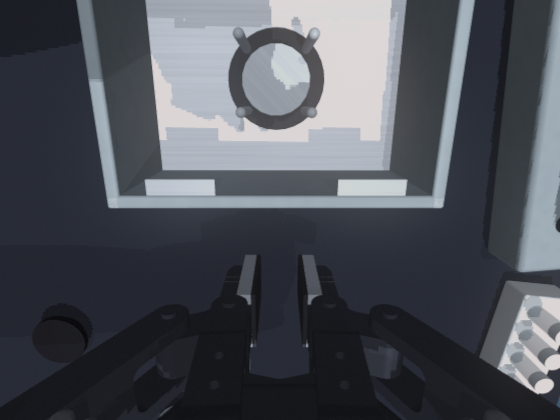

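The gripper is empty: the fingertips swing ahead of the TCP as they close, so they rode over the brim. In the picture the first cap sits centred between the rods at (277,78). I'll go back and find cap A.

>>> servo_tool(moves=[[[0.5,0.2,0],[-0.04,0.004,0],65],[[0,0,0],[-0.04,0.004,0],65],[[0,0,0],[-0.04,0.004,0],65],[[0,0,0],[-0.04,0.004,0],65],[[0,0,0],[-0.04,0.004,0],65],[[0,0,0],[-0.04,0.004,0],65],[[0,0,0],[-0.04,0.004,0],65],[[0,0,0],[-0.04,0.005,0],65],[[0,0,0],[0,0,0.04],65],[[0,0,0],[0,0,0.04],65],[[0,0,0],[0,0,0],65],[[0,0,0],[0,0,0],65]])

```text
time: 34.95
ee_pos: [0.607, -0.2928, 0.127]
tcp_rot: [-179.8, 0.0, 90.6]
wrist_force: [-0.1, -0.1, 1.3]
opening: 0.0555
grasp_force: 0.0
```

```bash
python3 - <<'E'
from h import *
o=get_obs(); print(o['time'],o['ee_pos'],o['tcp_rot'])
p,d,c=blobs('wrist',.018,.027,(.5,.72,-.42,-.2),100)
p,d,c=blobs('wrist',.004,.012,(.5,.7,-.42,-.24),100)
cv2.imwrite('pics/w10.png',p[:,:,::-1])
E
```

```text
34.95 [ 0.60701975 -0.29284203  0.12696421] [-1.79821968e+02  2.93784319e-02  9.06018414e+01]
circ 528.5 -219.9 r 22.0 mean [ 528.8 -219.9] z 0.0262 n 1544
circ 614.4 -312.9 r 18.1 mean [ 614.4 -311.9] z 0.026 n 1595
circ 716.9 -360.1 r 27.6 mean [ 714.9 -355.1] z 0.0208 n 596
circ 613.9 -312.8 r 30.0 mean [ 613.6 -308.3] z 0.0119 n 2244
```

View pics/w10.png

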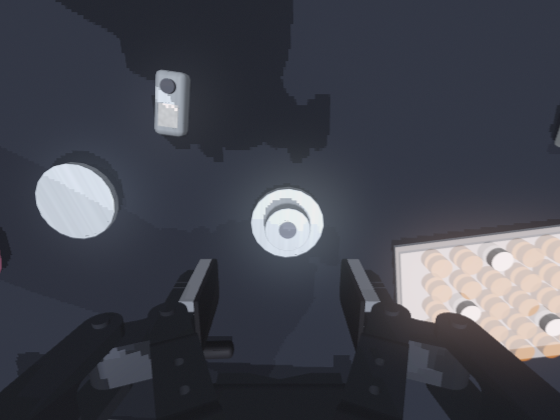

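Cap A is still upright at (288,225), shifted about 5 mm. I'll grip its crown from higher up this time.

>>> servo_tool(moves=[[[0,0,0],[-0.0203,0.0075,0.03],65],[[0,0,0],[0,0,0.04],65],[[0,0,0],[0,0,0.034],65],[[0,0,0],[0,0,0],65],[[0,0,0],[0,0,0],65]])

```text
time: 35.55
ee_pos: [0.6159, -0.3126, 0.0246]
tcp_rot: [-180.0, 0.1, 90.7]
wrist_force: [0.2, -0.1, 1.5]
opening: 0.056
grasp_force: 0.0
```

>>> servo_tool(moves=[[[0,0,0],[0,0,0],30],[[0,0,0],[0,0,0],30],[[0,0,0],[0,0,0],30],[[0,0,0],[0,0,0],30],[[0,0,0],[0,0,0],30]])

```text
time: 36.05
ee_pos: [0.6152, -0.3124, 0.0224]
tcp_rot: [-179.9, 0.1, 90.7]
wrist_force: [-0.3, -1.0, 0.4]
opening: 0.0256
grasp_force: 0.0
```

```bash
python3 - <<'E'
from h import *
o=get_obs(); print(o['time'],o['ee_pos'],o['opening'])
p,d,c=snap('wrist'); q=snap('side')[0]
cv2.imwrite('pics/w11.png',np.hstack([p[180:400,130:450],cv2.resize(q[220:320,330:440],(242,220))])[:,:,::-1])
X=unproj(c,d,np.ones(d.shape,bool)); X=(X-o['ee_pos'])
for s in (-1,1):
    k=(X[:,0]*s>.008)&(X[:,0]*s<.03)&(abs(X[:,1])<.02)&(X[:,2]>-.008)&(X[:,2]<.06)
    print(s,np.histogram(X[k][:,2],bins=np.arange(-.008,.06,.004))[0])
E
```

```text
36.05 [ 0.61518985 -0.31238776  0.02243153] 0.025619864465707545
-1 [ 59 740 115 103 151 181 180 205 222 222 169 430 237 414 338 367]
1 [ 31 439  58 113 150 176 187 193 232 214 174 432 274 466 384 545]
```

View pics/w11.png

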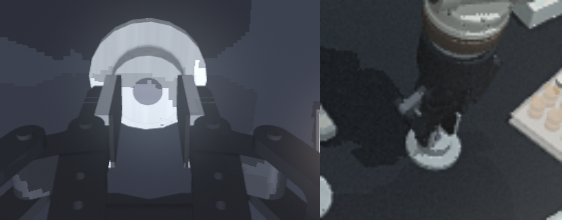

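The fingers closed just above the crown top, so at this opening the tips are level with the TCP. I'll reopen, go lower, and close in stages.

>>> servo_tool(moves=[[[0,0,0],[0,0,-0.006],65],[[0,0,0],[0,0,0],65],[[0,0,0],[0,0,0],65],[[0,0,0],[0,0,0.008],65],[[0,0,0],[0,-0.0005,0.008],65],[[0,0,0],[0,0,0],65],[[0,0,0],[0,0,0],65]])

```text
time: 36.85
ee_pos: [0.6141, -0.3122, 0.0113]
tcp_rot: [-179.8, 0.0, 90.7]
wrist_force: [0.4, -0.5, -0.6]
opening: 0.0553
grasp_force: 0.0
```

>>> servo_tool(moves=[[[0,0,0],[0,0,0],50],[[0,0,0],[0,0,0],50]], force=30)

```text
time: 37.05
ee_pos: [0.6147, -0.3125, 0.0124]
tcp_rot: [-179.9, 0.1, 90.7]
wrist_force: [0.0, -0.5, -0.1]
opening: 0.0428
grasp_force: 0.0
```

>>> servo_tool(moves=[[[0,0,0],[0,0,0],36],[[0,0,0],[0,0,0],36],[[0,0,0],[0,0,0],36]])

```text
time: 37.35
ee_pos: [0.6147, -0.3125, 0.0126]
tcp_rot: [-179.9, 0.1, 90.7]
wrist_force: [-1.5, 0.3, 3.9]
opening: 0.0343
grasp_force: 30.0
```

>>> servo_tool(moves=[[[0,0,0],[0,0,-0.005],36],[[0,0,0],[0,0,-0.01],36],[[0,0,0],[0,0,-0.02],36],[[0,0,0],[0,0,0],36],[[0,0,0],[0,0,0],36]])

```text
time: 37.85
ee_pos: [0.615, -0.3125, 0.0474]
tcp_rot: [-179.9, 0.1, 90.7]
wrist_force: [0.5, -0.2, -2.5]
opening: 0.0344
grasp_force: 30.2
```

>>> servo_tool(moves=[[[0,0,0],[0,0,-0.035],36],[[0,0,0],[0,0,-0.035],36],[[0,0,0],[0,0,-0.035],36],[[0,0,0],[0,0,-0.035],36],[[0,0,0],[0,0,-0.02],36],[[0,0,0],[0.035,-0.0045,0],36],[[0,0,0],[0.035,-0.0045,0],36],[[0,0,0],[0.035,-0.0045,0],36],[[0,0,0],[0.035,-0.0045,0],36],[[0,0,0],[0.035,-0.0045,0],36],[[0,0,0],[0.035,-0.0045,0],36],[[0,0,0],[0.035,-0.0045,0],36]])

```text
time: 39.05
ee_pos: [0.5801, -0.0662, 0.2058]
tcp_rot: [-179.8, 0.0, 90.7]
wrist_force: [1.3, 0.3, -0.5]
opening: 0.0339
grasp_force: 30.7
```

>>> servo_tool(moves=[[[0,0,0],[0.035,-0.004,0],36],[[0,0,0],[0.035,-0.004,0],36],[[0,0,0],[0.035,-0.004,0],36],[[0,0,0],[0,0,0],36],[[0,0,0],[0,0,0],36]])

```text
time: 39.55
ee_pos: [0.5672, 0.0379, 0.206]
tcp_rot: [-179.8, 0.1, 90.8]
wrist_force: [0.8, -0.7, -1.5]
opening: 0.0341
grasp_force: 30.7
```

```bash
python3 - <<'E'
from h import *
o=get_obs(); print(o['time'],o['ee_pos'],o['tcp_rot'],o['opening'],o['grasp_force'])
t=o['ee_pos']
p,d,c=snap('wrist')
for k in ['cap_a_mid']:
    for r in mark_of(k,'wrist'): print(r['score'],w(c,r['xyz'])-t)
print('brim'); blobs('wrist',t[2]-.008,t[2]-.001,(t[0]-.04,t[0]+.04,t[1]-.04,t[1]+.04),100)
e=np.array([.5688,.1237,.11])-t; print(tool(e),turn(90.8))
E
```

```text
39.55 [0.56717448 0.03791804 0.2060426 ] [-1.79789877e+02  5.67062228e-02  9.07674630e+01] 0.03409035411893657 30.67112624645233
0.6 [-0.0016525  -0.00118841 -0.00146544]
brim
circ 566.4 37.4 r 29.6 mean [566.3  53.8] z 0.205 n 3724
circ 566.3 15.1 r 19.1 mean [566.7  11.6] z 0.2031 n 498
[0.0859 0.0029 0.096 ] [-0.18  0.06 -0.18]
```

>>> servo_tool(moves=[[[0,0,0],[0.043,0.0011,0],36],[[0,0,0],[0.043,0.0011,0],36],[[0,0,0],[0,0,0.035],36],[[0,0,0],[0,0,0.035],36],[[0,0,0],[0,0,0.026],36],[[0,0,0],[0,0,0],36],[[0,0,0],[0,0,0],36]])

```text
time: 40.4
ee_pos: [0.5685, 0.1224, 0.1113]
tcp_rot: [-179.8, 0.1, 90.6]
wrist_force: [0.6, -0.5, -1.3]
opening: 0.0343
grasp_force: 30.6
```

```bash
python3 - <<'E'
from h import *
o=get_obs(); print(o['time'],o['ee_pos'],o['tcp_rot'])
t=o['ee_pos']
blobs('wrist',t[2]-.008,t[2]-.001,(t[0]-.04,t[0]+.04,t[1]-.04,t[1]+.04),100)
blobs('wrist',.08,.0905,(.52,.62,.07,.18),5)
e=np.array([.5682,.1239,.0471])-t; print(tool(e),turn(90.8))
E
```

```text
40.4 [0.56852389 0.12241294 0.11132895] [-1.79830135e+02  5.02564498e-02  9.06026480e+01]
circ 568.1 124.1 r 29.6 mean [568.  140.2] z 0.1103 n 3727
circ 568.1 101.1 r 19.1 mean [568.4  97.9] z 0.1095 n 497
circ 541.3 150.5 r 4.0 mean [541.7 151.2] z 0.0892 n 213
circ 594.6 151.2 r 4.2 mean [594.3 151.8] z 0.0893 n 215
[ 0.0015 -0.0003  0.0642] [ 0.    0.01 -0.18]
```

>>> servo_tool(moves=[[[0,0,0],[0,0,0.025],36],[[0,0,0],[0,0,0.02],36],[[0,0,0],[0,0,0.01],36],[[0,0,0],[0,0,0.004],36],[[0,0,0],[0,0,0],36],[[0,0,0],[0,0,0],36]])

```text
time: 41.1
ee_pos: [0.5689, 0.1233, 0.0532]
tcp_rot: [-180.0, 0.0, 90.7]
wrist_force: [0.2, 1.4, -2.7]
opening: 0.0343
grasp_force: 30.7
```

>>> servo_tool(moves=[[[0,0,0],[-0.0008,-0.0003,0.003],36],[[0,0,0],[0,0,0.002],36],[[0,0,0],[0,0,0.001],36],[[0,0,0],[0,0,0],36],[[0,0,0],[0,0,0],36]])

```text
time: 41.6
ee_pos: [0.5682, 0.1223, 0.0466]
tcp_rot: [-179.9, 0.0, 90.7]
wrist_force: [-2.4, -0.7, 5.5]
opening: 0.0341
grasp_force: 31.3
```

Cap A is seated. I'll release, rise, look, and then go for cap C2 at about (0.450, -0.292).

>>> servo_tool(moves=[[[0,0,0],[0,0,0],65],[[0,0,0],[0,0,0],65],[[0,0,0],[0,0,0],65],[[0,0,0],[0,0,-0.01],65],[[0,0,0],[0,0,-0.04],65],[[0,0,0],[0,0,-0.04],65],[[0,0,0],[0,0,-0.04],65],[[0,0,0],[0,0,-0.03],65],[[0,0,0],[-0.04,0,0],100],[[0,0,0],[-0.04,0,0],100],[[0,0,0],[0,0,0],100],[[0,0,0],[0,0,0],100]])

```text
time: 42.8
ee_pos: [0.5693, 0.0418, 0.2066]
tcp_rot: [-179.9, 0.0, 90.6]
wrist_force: [-0.2, 0.5, -0.3]
opening: 0.0851
grasp_force: 0.0
```

```bash
python3 - <<'E'
from h import *
o=get_obs(); print(o['time'],o['ee_pos'],o['tcp_rot'])
for z in [(.05,.062),(.03,.046),(.08,.0905)]: print(z); blobs('wrist',*z,(.52,.62,.07,.18),30)
caps('top')
E
```

```text
42.8 [0.56932588 0.0417684  0.20657541] [-1.79889456e+02  3.01714021e-02  9.05674034e+01]
(0.05, 0.062)
circ 566.8 122.6 r 18.0 mean [566.8 122.8] z 0.0581 n 1549
(0.03, 0.046)
circ 567.1 122.6 r 30.2 mean [566.9 123.1] z 0.0443 n 2364
(0.08, 0.0905)
circ 540.7 150.2 r 4.0 mean [541.  149.8] z 0.0892 n 114
circ 594.3 150.7 r 4.0 mean [593.9 150.4] z 0.0889 n 114
circ 541.3 96.6 r 4.0 mean [541.7  96.8] z 0.0886 n 94
circ 594.9 97.2 r 4.0 mean [594.6  97.4] z 0.0884 n 96
top circ 803.8 -376.1 r 97.7 mean [ 802.  -377.3] z 0.0214 rgb [220. 206. 192.] px [375  89] 1354
top circ 452.3 -289.4 r 30.0 mean [ 451.8 -289.6] z 0.0216 rgb [224. 230. 228.] px [363 232] 365
top circ 348.1 -339.8 r 30.4 mean [ 348.4 -339.5] z 0.0213 rgb [232. 202. 225.] px [384 271] 383
top circ 330.9 -251.1 r 29.7 mean [ 331.  -251.4] z 0.0214 rgb [172. 126.  94.] px [350 278] 375
top circ 322.8 -159.7 r 29.7 mean [ 322.9 -159.5] z 0.0217 rgb [66. 68. 74.] px [315 281] 384
top circ 311.3 262.1 r 39.3 mean [311.4 262.7] z 0.0203 rgb [172. 197. 187.] px [150 283] 422
```

>>> servo_tool(moves=[[[0,0,0],[-0.0333,-0.0121,0],100],[[0,0,0],[-0.0333,-0.0121,0],100],[[0,0,0],[-0.0333,-0.0121,0],100],[[0,0,0],[-0.0333,-0.0121,0],100],[[0,0,0],[-0.0333,-0.0121,0],100],[[0,0,0],[-0.0333,-0.0121,0],100],[[0,0,0],[-0.0333,-0.0121,0],100],[[0,0,0],[-0.0333,-0.0121,0],100],[[0,0,0],[-0.0333,-0.0121,0.03],100],[[0,0,0],[-0.0333,-0.0121,0.04],100],[[0,0,0],[0,0,0.04],100],[[0,0,0],[0,0,0.02],100]])

```text
time: 44.2
ee_pos: [0.4512, -0.2893, 0.0754]
tcp_rot: [-179.7, -0.1, 90.6]
wrist_force: [0.7, 0.2, -0.6]
opening: 0.0858
grasp_force: 0.0
```

>>> servo_tool(moves=[[[0,0,0],[0,0,0],100],[[0,0,0],[0,0,0],100]])

```text
time: 44.4
ee_pos: [0.4531, -0.2894, 0.0797]
tcp_rot: [-179.9, 0.0, 90.7]
wrist_force: [-0.8, -0.4, 0.7]
opening: 0.0856
grasp_force: 0.0
```

```bash
python3 - <<'E'
from h import *
o=get_obs(); print(o['time'],o['ee_pos'],o['tcp_rot'])
blobs('wrist',.018,.027,(.4,.5,-.36,-.23),100)
print(turn(90.8))
E
```

```text
44.4 [ 0.45307704 -0.28939464  0.07974496] [-1.79861560e+02  4.26225172e-02  9.07271421e+01]
circ 450.7 -292.4 r 30.2 mean [ 450.8 -291. ] z 0.0249 n 6586
[-0.06  0.1  -0.07]
```

>>> servo_tool(moves=[[[0,0,0],[-0.0031,-0.0019,0.03],100],[[0,0,0],[0,0,0.025],100],[[0,0,0],[0,0,0.016],100],[[0,0,0],[0,0,0],100],[[0,0,0],[0,0,0],100],[[0,0,0],[0,0,0],55],[[0,0,0],[0,0,0],55],[[0,0,0],[0,0,0],55],[[0,0,0],[0,0,0],55]], force=40)

```text
time: 45.35
ee_pos: [0.4514, -0.2935, 0.01]
tcp_rot: [-180.0, 0.1, 90.7]
wrist_force: [-2.2, 1.7, 7.9]
opening: 0.0581
grasp_force: 41.3
```

>>> servo_tool(moves=[[[0,0,0],[0,0,-0.01],55],[[0,0,0],[0,0,-0.03],55],[[0,0,0],[0,0,-0.04],55],[[0,0,0],[0,0,-0.04],55],[[0,0,0],[0,0,-0.04],55],[[0,0,0],[0,0,-0.04],55],[[0,0,0],[0,0,0],55]])

```text
time: 46.05
ee_pos: [0.4525, -0.2938, 0.2148]
tcp_rot: [179.7, 0.3, 90.7]
wrist_force: [0.8, 0.5, -1.4]
opening: 0.0576
grasp_force: 43.5
```

>>> servo_tool(moves=[[[0,0,0],[0.0333,0.0121,0],55],[[0,0,0],[0.0333,0.0121,0],55],[[0,0,0],[0.0333,0.0121,0],55],[[0,0,0],[0.0333,0.0121,0],55],[[0,0,0],[0.0333,0.0121,0],55],[[0,0,0],[0.0333,0.0121,0],55],[[0,0,0],[0.0333,0.0121,0],55],[[0,0,0],[0.0333,0.0121,0],55],[[0,0,0],[0.0333,0.0121,0],55],[[0,0,0],[0.0333,0.0121,0],55],[[0,0,0],[0,0,0],55],[[0,0,0],[0,0,0],55]])

```text
time: 47.25
ee_pos: [0.568, 0.0421, 0.207]
tcp_rot: [-179.8, 0.1, 90.8]
wrist_force: [0.0, -0.6, -1.2]
opening: 0.0575
grasp_force: 43.3
```

```bash
python3 - <<'E'
from h import *
o=get_obs(); print(o['time'],o['ee_pos'],o['tcp_rot'],o['opening'],o['grasp_force'])
t=o['ee_pos']
p,d,c=snap('wrist')
for r in cut_out('cap_c_mid','wrist'):
    P=unproj(c,d,r['mask']); Q=P[abs(P[:,2]-np.median(P[:,2]))<.004]; print(r['score'],len(Q),cv2.minEnclosingCircle((Q[:,:2]*1000).astype(np.float32)),np.median(Q[:,2])-t[2])
e=np.array([.5685,.1235,.11])-t; print(tool(e),turn(90.8))
E
```

```text
47.25 [0.56799108 0.04214364 0.20700224] [-1.79794650e+02  5.78146027e-02  9.07651665e+01] 0.057500669207566635 43.347179889678955
0.2 40632 ((567.8509521484375, 119.1584243774414), 141.12120056152344) -0.19684927305404015
[0.0814 0.0017 0.0969] [-0.17  0.05 -0.15]
```

>>> servo_tool(moves=[[[0,0,0],[0.04,0.0008,0],55],[[0,0,0],[0.04,0.0008,0],55],[[0,0,0],[0,0,0.035],55],[[0,0,0],[0,0,0.035],55],[[0,0,0],[0,0,0.031],55],[[0,0,0],[0,0,0],55],[[0,0,0],[0,0,0],55]])

```text
time: 48.05
ee_pos: [0.5685, 0.1206, 0.1072]
tcp_rot: [-179.8, 0.0, 90.6]
wrist_force: [0.6, 0.2, -0.6]
opening: 0.0583
grasp_force: 43.6
```

```bash
python3 - <<'E'
from h import *
o=get_obs(); print(o['time'],o['ee_pos'],o['tcp_rot'])
t=o['ee_pos']
p,d,c=blobs('wrist',.08,.0905,(.52,.62,.07,.18),5)
X=unproj(c,d,np.ones(d.shape,bool)); rgb=p[d>0].mean(1)
k=(abs(X[:,2]-t[2]-.012)<.004)&(rgb>110)&(abs(X[:,0]-t[0])<.029)&(abs(X[:,1]-t[1])<.04)
Q=X[k]*1000; print(k.sum(),cv2.minEnclosingCircle(Q[:,:2].astype(np.float32)),Q.max(0),Q.min(0))
print(turn(90.8))
E
```

```text
48.05 [0.56845489 0.12057404 0.10723225] [-1.79839772e+02  4.64666645e-02  9.06005435e+01]
circ 541.7 150.6 r 4.1 mean [542.2 151.3] z 0.0901 n 236
circ 595.1 151.2 r 4.2 mean [594.7 151.9] z 0.0902 n 233
13129 ((569.4691772460938, 122.2684555053711), 30.97562599182129) [597.4083035  152.00918693 122.12379967] [539.6283956   92.12189889 115.37147242]
[-0.04  0.02 -0.19]
```

>>> servo_tool(moves=[[[0,0,0],[0.0006,-0.0004,0.02],55],[[0,0,0],[0,0,0.01],55],[[0,0,0],[0,0,0.006],55],[[0,0,0],[0,0,0],55],[[0,0,0],[0,0,0],55]])

```text
time: 48.6
ee_pos: [0.5684, 0.122, 0.0712]
tcp_rot: [-179.9, 0.0, 90.7]
wrist_force: [-0.1, 0.2, -0.0]
opening: 0.058
grasp_force: 43.8
```

>>> servo_tool(moves=[[[0,0,0],[-0.0003,-0.0003,0.002],55],[[0,0,0],[0,0,0.002],55],[[0,0,0],[0,0,0.001],55],[[0,0,0],[0,0,0],55],[[0,0,0],[0,0,0],55]])

```text
time: 49.1
ee_pos: [0.568, 0.1218, 0.0661]
tcp_rot: [-179.9, 0.0, 90.7]
wrist_force: [-1.4, 0.5, 5.9]
opening: 0.0578
grasp_force: 44.2
```

>>> servo_tool(moves=[[[0,0,0],[0,0,0],95],[[0,0,0],[0,0,0],95],[[0,0,0],[0,0,0],95],[[0,0,0],[0,0,-0.01],95],[[0,0,0],[0,0,-0.04],95],[[0,0,0],[0,0,-0.04],95],[[0,0,0],[0,0,-0.04],95],[[0,0,0],[-0.035,0,-0.04],95],[[0,0,0],[-0.035,0,-0.04],60],[[0,0,0],[0,0,0],35],[[0,0,0],[0,0,0],35]])

```text
time: 50.2
ee_pos: [0.5695, 0.0554, 0.2722]
tcp_rot: [-180.0, 0.0, 90.6]
wrist_force: [0.3, 0.3, -0.8]
opening: 0.039
grasp_force: 0.0
```

```bash
python3 - <<'E'
from h import *
o=get_obs(); print(o['time'],o['ee_pos'],o['tcp_rot'])
for z in [(.073,.083),(.05,.062),(.03,.046),(.084,.0905)]: print(z); blobs('wrist',*z,(.52,.62,.07,.18),30)
p,d,c=snap('wrist'); q=snap('side')[0]
cv2.imwrite('pics/w12.png',np.hstack([p[:300,150:450],cv2.resize(q[60:220,180:400],(412,300))])[:,:,::-1])
print(turn(180.8))
E
```

```text
50.2 [0.56951069 0.05539072 0.27215501] [-1.79990582e+02  2.43818444e-02  9.05833452e+01]
(0.073, 0.083)
circ 566.0 123.7 r 29.8 mean [565.9 124.2] z 0.0789 n 3137
(0.05, 0.062)
(0.03, 0.046)
(0.084, 0.0905)
circ 540.6 150.1 r 3.8 mean [540.7 150. ] z 0.0892 n 63
circ 594.0 150.7 r 3.9 mean [594.  150.7] z 0.0881 n 64
circ 541.4 96.6 r 3.9 mean [541.4  96.7] z 0.0893 n 54
circ 594.8 97.1 r 3.8 mean [594.6  97.2] z 0.0895 n 53
[ -0.23  -0.16 -90.08]
```

View pics/w12.png

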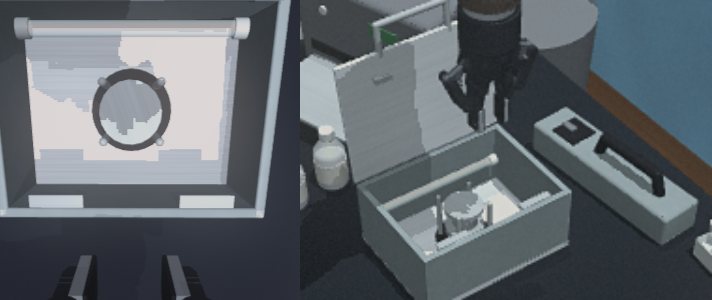

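The column stands straight, with its top at z = 0.0785 centred between the rods, and all three caps are in. Next I'll close the panel: turn to yaw 180.8 and go above the bar.

>>> servo_tool(moves=[[[0,0,-8.19],[0,0,0],35],[[0,0,-8.19],[0,0,0],35],[[0,0,-8.19],[0,0,0],35],[[0,0,-8.19],[0,0,0],35],[[0,0,-8.19],[0,0,0],35],[[0,0,-8.19],[0,0,0],35],[[0,0,-8.19],[0,0,0],35],[[0,0,-8.19],[0,0,0],35],[[0,0,-8.19],[0,0,0],35],[[0,0,-8.19],[0,0,0],35],[[0,0,-8.19],[0,0,0],35]])

```text
time: 51.6
ee_pos: [0.5689, 0.0564, 0.2701]
tcp_rot: [-180.0, -0.2, -178.9]
wrist_force: [0.2, 0.0, 0.8]
opening: 0.03
grasp_force: 0.0
```

>>> servo_tool(moves=[[[0,0,0],[0,0,-0.04],35],[[0,0,0],[0,0,-0.04],35],[[0,0,0],[0,0,-0.04],35],[[0,0,0],[0,0.037,0],35],[[0,0,0],[0,0.037,0],35],[[0,0,0],[0,0.037,0],35],[[0,0,0],[0,0.037,0],35],[[0,0,0],[0,0.037,0],35],[[0,0,0],[0,0,0],35],[[0,0,0],[0,0,0],35]])

```text
time: 52.6
ee_pos: [0.5667, 0.2423, 0.3896]
tcp_rot: [-179.9, -0.2, -179.1]
wrist_force: [-0.7, 0.4, 0.2]
opening: 0.0299
grasp_force: 0.0
```

```bash
python3 - <<'E'
from h import *
o=get_obs(); print(o['time'],o['ee_pos'],o['tcp_rot'],o['opening'])
print(tool(np.array([.567,.241,.323])-o['ee_pos']),turn(180.8))
for n in ['side','wrist']:
  p,d,c=snap(n)
  for r in mark_of('panel_bar',n): print(n,r['score'],w(c,r['xyz']))
E
```

```text
52.6 [0.56671784 0.24229236 0.38963476] [-179.91785224   -0.22800282 -179.10887668] 0.02985806698903336
[-0.0005 -0.0012  0.0666] [-0.08 -0.23  0.09]
side 0.87 [0.57252505 0.24192588 0.33621386]
side 0.75 [0.57443806 0.12019935 0.00752432]
wrist 0.68 [0.56522998 0.23926544 0.33734614]
```

>>> servo_tool(moves=[[[0,0,0],[0,-0.001,0.035],35],[[0,0,0],[0,0,0.031],35],[[0,0,0],[0,0,0],35],[[0,0,0],[0,0,0],0],[[0,0,0],[0,0,0],0],[[0,0,0],[0,0,0],0],[[0,0,0],[0,0,0],0]], force=40)

```text
time: 53.5
ee_pos: [0.5669, 0.2399, 0.3269]
tcp_rot: [-180.0, -0.0, -179.3]
wrist_force: [-3.9, -1.8, 3.9]
opening: 0.0083
grasp_force: 39.8
```

>>> servo_tool(moves=[[[0,0,0],[0,-0.0157,-0.0011],0],[[0,0,0],[0,-0.0158,0],0],[[0,0,0],[0,-0.0157,0.001],0],[[0,0,0],[0,-0.0156,0.0021],0]])

```text
time: 53.9
ee_pos: [0.5676, 0.1776, 0.3249]
tcp_rot: [179.9, 0.0, -179.2]
wrist_force: [-5.1, 3.1, -1.6]
opening: 0.0079
grasp_force: 38.9
```

>>> servo_tool(moves=[[[0,0,0],[0,-0.0154,0.0032],0],[[0,0,0],[0,-0.0152,0.0043],0],[[0,0,0],[0,-0.0149,0.0053],0],[[0,0,0],[0,-0.0144,0.0063],0]])

```text
time: 54.3
ee_pos: [0.5686, 0.1172, 0.3053]
tcp_rot: [180.0, -0.0, -179.2]
wrist_force: [-3.9, 3.5, -1.2]
opening: 0.0079
grasp_force: 39.2
```

>>> servo_tool(moves=[[[0,0,0],[0,-0.014,0.0073],0],[[0,0,0],[0,-0.0134,0.0082],0],[[0,0,0],[0,-0.0128,0.0092],0],[[0,0,0],[0,-0.0122,0.01],0]])

```text
time: 54.7
ee_pos: [0.5691, 0.0645, 0.2701]
tcp_rot: [180.0, -0.0, -179.2]
wrist_force: [-3.7, 4.6, -0.3]
opening: 0.008
grasp_force: 38.9
```

>>> servo_tool(moves=[[[0,0,0],[0,-0.0115,0.0108],0],[[0,0,0],[0,-0.0107,0.0116],0],[[0,0,0],[0,-0.0098,0.0123],0],[[0,0,0],[0,-0.009,0.013],0]])

```text
time: 55.1
ee_pos: [0.5696, 0.0241, 0.2217]
tcp_rot: [179.9, -0.1, -179.2]
wrist_force: [-2.9, 8.8, -3.1]
opening: 0.0079
grasp_force: 38.9
```

>>> servo_tool(moves=[[[0,0,0],[0,-0.0081,0.0136],0],[[0,0,0],[0,-0.0071,0.0141],0],[[0,0,0],[0,-0.0061,0.0145],0],[[0,0,0],[0,-0.0051,0.0149],0]])

```text
time: 55.5
ee_pos: [0.5699, -0.0009, 0.1642]
tcp_rot: [179.8, -0.1, -179.2]
wrist_force: [-2.5, 14.1, -2.1]
opening: 0.0079
grasp_force: 38.9
```

>>> servo_tool(moves=[[[0,0,0],[0,-0.004,0.0152],0],[[0,0,0],[0,-0.003,0.0155],0],[[0,0,0],[0,-0.0015,0.0157],0],[[0,0,0],[0,0,0],0]])

```text
time: 55.9
ee_pos: [0.5699, -0.0085, 0.1163]
tcp_rot: [179.7, -0.2, -179.1]
wrist_force: [-0.4, 17.8, -4.8]
opening: 0.0082
grasp_force: 38.9
```

>>> servo_tool(moves=[[[0,0,0],[0,0.003,0.01],0],[[0,0,0],[0,0,0.006],0],[[0,0,0],[0,0,0.003],0],[[0,0,0],[0,0,0],0]])

```text
time: 56.3
ee_pos: [0.5736, -0.0085, 0.1058]
tcp_rot: [-179.9, 0.6, -179.2]
wrist_force: [-2.5, 0.6, 30.7]
opening: 0.0081
grasp_force: 46.9
```

>>> servo_tool(moves=[[[0,0,0],[0,0,-0.003],25],[[0,0,0],[0,0,0],25],[[0,0,0],[0,0,0],25],[[0,0,0],[0,0,-0.04],25],[[0,0,0],[0,0,-0.04],25],[[0,0,0],[0,0,-0.04],25],[[0,0,0],[0,0,-0.04],25],[[0,0,0],[0,0,-0.04],25],[[0,0,0],[0,0,-0.02],25],[[0,0,0],[0,0,0],25]])

```text
time: 57.3
ee_pos: [0.5709, -0.0081, 0.3245]
tcp_rot: [-179.9, 0.1, -179.2]
wrist_force: [0.6, -0.6, 0.5]
opening: 0.0214
grasp_force: 0.0
```

>>> servo_tool(moves=[[[0,0,8.19],[0,0,0],60],[[0,0,8.19],[0,0,0],60],[[0,0,8.19],[0,0,0],60],[[0,0,8.19],[0,0,0],60],[[0,0,8.19],[0,0,0],60],[[0,0,8.19],[0,0,0],60],[[0,0,8.19],[0,0,0],60],[[0,0,8.19],[0,0,0],60],[[0,0,8.19],[0,0,0],60],[[0,0,8.19],[0,0,0],60],[[0,0,8.19],[0,0,0],60],[[0,0,0],[0.04,0,0],60]])

```text
time: 58.5
ee_pos: [0.5698, 0.0295, 0.32]
tcp_rot: [-179.7, 0.1, 90.1]
wrist_force: [1.5, 0.2, -0.5]
opening: 0.051
grasp_force: 0.0
```

>>> servo_tool(moves=[[[0,0,0],[0.04,0,0],60],[[0,0,0],[0,0,0],60],[[0,0,0],[0,0,0],60]])

```text
time: 58.8
ee_pos: [0.569, 0.0727, 0.3203]
tcp_rot: [-179.7, 0.1, 90.8]
wrist_force: [0.1, -0.0, 0.5]
opening: 0.0514
grasp_force: 0.0
```

```bash
python3 - <<'E'
from h import *
o=get_obs(); print(o['time'],o['ee_pos'],o['tcp_rot'],o['q'][5])
p,d,c=snap('wrist')
for r in cut_out('cam_near','wrist'):
    P=unproj(c,d,r['mask']); P=P[P[:,2]>.13]
    if len(P): print('wing',round(r['score'],2),len(P),cv2.minAreaRect((P[:,:2]*1000).astype(np.float32)),np.median(P[:,2]))
X=unproj(c,d,np.ones(d.shape,bool))
for x in (.48,.57,.66):
    for y in (-.009,.04,.1,.15,.2):
        k=(abs(X[:,0]-x)<.006)&(abs(X[:,1]-y)<.004)&(X[:,2]>.09)&(X[:,2]<.17); print((x,y),np.median(X[k][:,2]).round(4) if k.sum() else None,end=' ')
cv2.imwrite('pics/w13.png',p[:,:,::-1])
E
```

```text
58.8 [0.56904122 0.07268574 0.32025219] [-1.79738533e+02  7.23038756e-02  9.07696432e+01] 96.53071762719529
wing 0.68 638 ((498.9512634277344, 62.44198226928711), (43.344879150390625, 12.080936431884766), 0.9692531824111938) 0.14163674755322803
(0.48, -0.009) None (0.48, 0.04) 0.1182 (0.48, 0.1) 0.1182 (0.48, 0.15) 0.1182 (0.48, 0.2) 0.118 (0.57, -0.009) 0.1185 (0.57, 0.04) 0.1182 (0.57, 0.1) 0.1182 (0.57, 0.15) 0.1183 (0.57, 0.2) 0.1182 (0.66, -0.009) None (0.66, 0.04) 0.1182 (0.66, 0.1) 0.1181 (0.66, 0.15) 0.1181 (0.66, 0.2) 0.1181
```

View pics/w13.png

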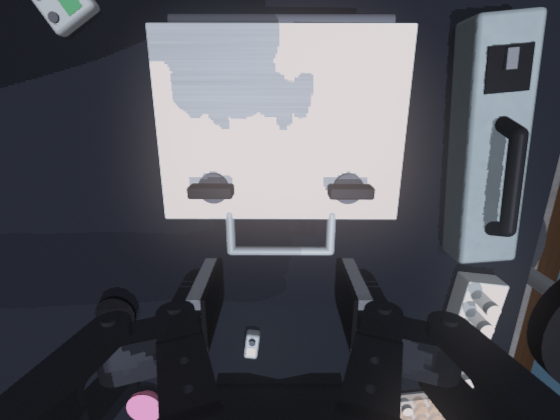

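The panel is shut flat (its face reads 0.118 everywhere), and both wings at (211,190) and (351,190) lie along the free edge. I'll lock the far one first.

>>> servo_tool(moves=[[[0,0,-8.19],[0,0,0],60],[[0,0,-8.19],[0,0,0],60],[[0,0,-8.19],[0,0,0],60],[[0,0,-8.19],[0,0,0],60],[[0,0,-8.19],[0,0,0],60],[[0,0,-8.19],[0,0,0],60],[[0,0,-8.19],[0,0,0],60],[[0,0,-8.19],[0,0,0],60],[[0,0,-8.19],[0,0,0],60],[[0,0,-8.19],[0,0,0],60],[[0,0,-8.19],[0,0,0],60]])

```text
time: 60.0
ee_pos: [0.5692, 0.0708, 0.3214]
tcp_rot: [-179.9, -0.2, -179.0]
wrist_force: [0.2, -0.1, -0.5]
opening: 0.0515
grasp_force: 0.0
```

>>> servo_tool(moves=[[[0,0,0],[-0.035,-0.004,0.04],60],[[0,0,0],[-0.035,-0.004,0.04],60],[[0,0,0],[0,0,0.04],60],[[0,0,0],[0,0,0.035],60],[[0,0,0],[0,0,0],60],[[0,0,0],[0,0,0],60]])

```text
time: 60.6
ee_pos: [0.6343, 0.0644, 0.1723]
tcp_rot: [-180.0, -0.2, -179.3]
wrist_force: [-0.0, -0.9, 0.2]
opening: 0.0511
grasp_force: 0.0
```

```bash
python3 - <<'E'
from h import *
o=get_obs(); print(o['time'],o['ee_pos'],o['tcp_rot'],o['q'][5],tool(np.array([.6397,.0655,.129])-o['ee_pos']),turn(180.8))
E
```

```text
60.6 [0.63429871 0.06438132 0.17225547] [-1.79952529e+02 -1.70002950e-01 -1.79308364e+02] 5.11837200488474 [-0.0055  0.0011  0.0432] [-0.05 -0.17 -0.11]
```

>>> servo_tool(moves=[[[0,0,0],[-0.0055,0.0011,0.02],60],[[0,0,0],[0,0,0.022],60],[[0,0,0],[0,0,0],60],[[0,0,0],[0,0,0],0],[[0,0,0],[0,0,0],0],[[0,0,0],[0,0,0],0],[[0,0,0],[0,0,0],0],[[0,0,0],[0,0,0],0]], force=50)

```text
time: 61.4
ee_pos: [0.6407, 0.0655, 0.1321]
tcp_rot: [-179.9, 0.1, -179.3]
wrist_force: [-0.1, -4.1, 6.0]
opening: 0.0106
grasp_force: 52.3
```

>>> servo_tool(moves=[[[0,0,7.75],[0,0,0],0],[[0,0,7.75],[0,0,0],0],[[0,0,7.75],[0,0,0],0],[[0,0,7.75],[0,0,0],0],[[0,0,7.75],[0,0,0],0],[[0,0,7.75],[0,0,0],0],[[0,0,7.75],[0,0,0],0],[[0,0,7.75],[0,0,0],0],[[0,0,7.75],[0,0,0],0],[[0,0,7.75],[0,0,0],0],[[0,0,7.75],[0,0,0],0],[[0,0,7.75],[0,0,0],0]])

```text
time: 62.6
ee_pos: [0.6398, 0.0646, 0.132]
tcp_rot: [-180.0, 0.2, 87.4]
wrist_force: [-6.2, -9.8, 9.6]
opening: 0.0102
grasp_force: 55.9
```

>>> servo_tool(moves=[[[0,0,-2],[0,0,0],60],[[0,0,0],[0,0,0],60],[[0,0,0],[0,0,0],60],[[0,0,0],[0,0,-0.035],60],[[0,0,0],[0,0,-0.035],60],[[0,0,0],[0,0,0],60]])

```text
time: 63.2
ee_pos: [0.6415, 0.0668, 0.2052]
tcp_rot: [179.7, -0.0, 89.8]
wrist_force: [0.4, -1.3, 1.1]
opening: 0.0509
grasp_force: 0.0
```

```bash
python3 - <<'E'
from h import *
o=get_obs(); print(o['time'],o['ee_pos'],o['tcp_rot'],o['q'][5])
p,d,c=snap('wrist')
for r in cut_out('cam_near','wrist'):
    P=unproj(c,d,r['mask']); P=P[P[:,2]>.13]
    if len(P): print('wing',round(r['score'],2),len(P),cv2.minAreaRect((P[:,:2]*1000).astype(np.float32)),np.median(P[:,2]))
print(turn(180.8),tool(np.array([.5,.0637,.2])-o['ee_pos'],Ro.from_euler('xyz',[180,0,180.8],degrees=True)))
E
```

```text
63.2 [0.64154798 0.0667863  0.20523634] [ 1.79710466e+02 -4.67296708e-03  8.97528880e+01] 96.20201164287013
wing 0.67 1471 ((498.92822265625, 62.89567947387695), (44.11859130859375, 12.513236999511719), 1.0444403886795044) 0.13915300953410917
[-5.000e-02 -0.000e+00 -9.105e+01] [ 0.1416 -0.0011  0.0052]
```

>>> servo_tool(moves=[[[0,0,-8.27],[0,0,0],60],[[0,0,-8.27],[0,0,0],60],[[0,0,-8.27],[0,0,0],60],[[0,0,-8.27],[0,0,0],60],[[0,0,-8.27],[0,0,0],60],[[0,0,-8.27],[0,0,0],60],[[0,0,-8.27],[0,0,0],60],[[0,0,-8.27],[0,0,0],60],[[0,0,-8.27],[0,0,0],60],[[0,0,-8.27],[0,0,0],60],[[0,0,-8.27],[0,0,0],60]])

```text
time: 64.4
ee_pos: [0.6396, 0.0665, 0.1978]
tcp_rot: [-179.9, -0.3, -178.9]
wrist_force: [0.4, 0.2, 0.2]
opening: 0.0511
grasp_force: 0.0
```

>>> servo_tool(moves=[[[0,0,0],[0.0354,-0.0003,0],60],[[0,0,0],[0.0354,-0.0003,0],60],[[0,0,0],[0.0354,-0.0003,0],60],[[0,0,0],[0.0354,-0.0003,0],60],[[0,0,0],[0,0,0.03],60],[[0,0,0],[0,0,0],60],[[0,0,0],[0,0,0],60]])

```text
time: 65.1
ee_pos: [0.498, 0.0634, 0.1692]
tcp_rot: [-179.9, -0.3, -179.3]
wrist_force: [0.5, 0.4, 1.1]
opening: 0.051
grasp_force: 0.0
```

```bash
python3 - <<'E'
from h import *
o=get_obs(); print(o['time'],o['ee_pos'],o['tcp_rot'],o['q'][5],tool(np.array([.5,.0637,.128])-o['ee_pos']),turn(180.8))
E
```

```text
65.1 [0.49797874 0.06342124 0.16918238] [-179.94554808   -0.25760938 -179.27377749] 6.545716332035539 [-0.0022  0.0003  0.0412] [-0.05 -0.26 -0.07]
```

>>> servo_tool(moves=[[[0,0,0],[-0.0022,0.0003,0.02],60],[[0,0,0],[0,0,0.02],60],[[0,0,0],[0,0,0],60],[[0,0,0],[0,0,0],0],[[0,0,0],[0,0,0],0],[[0,0,0],[0,0,0],0],[[0,0,0],[0,0,0],0],[[0,0,0],[0,0,0],0]], force=50)

```text
time: 65.9
ee_pos: [0.5012, 0.0638, 0.1313]
tcp_rot: [-180.0, -0.0, -179.3]
wrist_force: [-0.1, -0.4, 6.6]
opening: 0.0101
grasp_force: 52.1
```

>>> servo_tool(moves=[[[0,0,7.75],[0,0,0],0],[[0,0,7.75],[0,0,0],0],[[0,0,7.75],[0,0,0],0],[[0,0,7.75],[0,0,0],0],[[0,0,7.75],[0,0,0],0],[[0,0,7.75],[0,0,0],0],[[0,0,7.75],[0,0,0],0],[[0,0,7.75],[0,0,0],0],[[0,0,7.75],[0,0,0],0],[[0,0,7.75],[0,0,0],0],[[0,0,7.75],[0,0,0],0],[[0,0,7.75],[0,0,0],0]])

```text
time: 67.1
ee_pos: [0.4998, 0.0624, 0.1312]
tcp_rot: [-179.8, 0.2, 87.4]
wrist_force: [-7.5, -8.3, 10.7]
opening: 0.0106
grasp_force: 56.2
```

>>> servo_tool(moves=[[[0,0,-2],[0,0,0],60],[[0,0,0],[0,0,0],60],[[0,0,0],[0,0,0],60],[[0,0,0],[0,0,-0.035],60],[[0,0,0],[0,0,-0.045],60],[[0,0,0],[0,0.03,-0.045],60],[[0,0,0],[0,0.03,-0.045],60],[[0,0,0],[0,0,0],60],[[0,0,0],[0,0,0],60]])

```text
time: 68.0
ee_pos: [0.5569, 0.0637, 0.2924]
tcp_rot: [-179.9, 0.0, 89.7]
wrist_force: [-0.4, 0.5, 0.3]
opening: 0.0514
grasp_force: 0.0
```

```bash
python3 - <<'E'
from h import *
o=get_obs(); print(o['time'],o['ee_pos'],o['tcp_rot'])
p,d,c=snap('wrist')
X=unproj(c,d,np.ones(d.shape,bool))
for x0 in (.499,.639):
    k=(X[:,2]>.137)&(X[:,2]<.15)&(abs(X[:,0]-x0)<.03)&(abs(X[:,1]-.064)<.03)
    print(k.sum(),cv2.minAreaRect((X[k][:,:2]*1000).astype(np.float32)) if k.sum() else '')
print(np.median(X[(abs(X[:,0]-.57)<.01)&(abs(X[:,1]-.05)<.01)][:,2]))
q=snap('side')[0]
cv2.imwrite('pics/w14.png',cv2.resize(np.hstack([p,q]),(800,300))[:,:,::-1])
E
```

```text
68.0 [0.55687031 0.06374713 0.29236743] [-1.79891768e+02  3.65807799e-02  8.97125797e+01]
650 ((497.2379150390625, 62.71736526489258), (12.353452682495117, 43.6108283996582), 0.5115171074867249)
659 ((637.0369873046875, 64.81709289550781), (12.54783821105957, 43.3013801574707), 0.6913438439369202)
0.11663566770612757
```

View pics/w14.png

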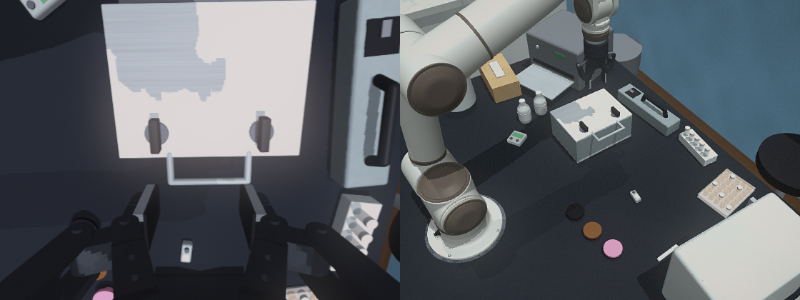

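Both wings point at the free edge, within about 0.3° of the chamber's y axis. The panel is shut and the other things on the bench are where they were, so I'm handing in.

```bash
python3 -c "
from workcell import *
print(job_done())"
```

```text
the job is handed in; nothing more can be done
None
```

The job is handed in at 68 s: the three caps found on the bench (one crown-up, two crown-down) are stacked down, up, down between the rods, within about 1.5 mm of one axis when last measured before the panel was shut. The panel is shut flat and both fasteners are turned back to their locked stops. On the way, the arm briefly overran to the far side of the chamber, and my first grip on the crown-up cap slipped and shifted it about 5 mm; the final picture showed nothing else disturbed.

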